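# Fetch the loupe from behind the carton and the bottle

## Task

I need the eye loupe that stands in the alcove at the far end of the wooden rack, with the brown carton and the amber dropper bottle in front of it: first stand both of those upright on the blue mat and leave them there, then fetch the loupe and set it upright on the middle of the round green pad. Only after that put the carton and the bottle back upright on the rack, each centred on the same marked square it stood on at the start, the carton square with the rack. Leave the navy pouch, the black domed case and the small viewer where they are.

Things in the scene. Friction and masses are not known exactly. Their poses are not given: they have to be found in the camera images.
- loupe_rack: Fixed light-wood board 220 (x) x 94 (y) x 6 mm; origin: centre of its underside; +x away from the robot. In its frame: 70 mm grey squares at x = -66 and +12 mm, loupe's place at x = +72 mm, all at y = 0. Beside the loupe, wooden cheeks (x 58 to 95 mm, inner faces at y = +-27, 8 mm thick, tops at z = 36 mm): grip it with fingers before and behind, along the board's x.
- carton: Small plain brown upright carton, 62 (its x) x 61 (its y) x 94 mm tall, about 0.12 kg, loose; origin: centre of its underside, z up. At the start it stands on one of the rack's two squares, within 2 mm of the middle and roughly square with the rack; which one changes.
- bottle: Amber dropper bottle with a pale label and black dropper top, loose, about 0.06 kg; round body 31 mm in diameter up to 60 mm, cap 20 mm in diameter above it, 102 mm tall overall; origin: centre of its underside, z up. At the start it stands within 2 mm of the middle of the rack's other square.
- loupe: Eye loupe, loose, about 0.05 kg: tapered round black body with a white ring on top, 38 mm in diameter near the foot, narrower towards the top, 40 mm tall; origin: centre of its underside, z up. It starts in the rack's alcove.
- mat: Fixed blue rectangular mat, 200 (its x) x 120 (its y) x 3 mm thick; origin: centre of its underside. It lies on one side of the rack, the green pad on the other; which side changes. Its x runs roughly along the rack's x.
- pad: Fixed round green pad, 90 mm in diameter, 3 mm thick, with a thin white ring 52 mm in diameter round its middle; origin: centre of its underside.
- pouch: Bystander: flat navy pouch, 68 x 93 x 19 mm tall, beyond the far end of the rack; origin: centre of its underside. To be left alone.
- case: Bystander: small black domed zip case, 80 x 118 x 42 mm tall; origin: centre of its underside. To be left alone.
- viewer: Bystander: small upright black viewer with pale faces, 30 x 34 x 66 mm tall; origin: centre of its underside. To be left alone.
There are look-alikes about, which are no part of the job. There is more than one size of the loupe; the job needs the middle-sized.

How it is judged:
On the way, in this order (a step that is already met when the one before it is completed fails the run):
1. carton and bottle both stand upright on the blue mat, the loupe not yet moved (x of carton in the frame of mat between -0.1 and 0.1 m and y of carton in the frame of mat between -0.06 and 0.06 m and z of carton in the frame of mat between -0.005 and 0.012 m and angle between each of carton, bottle's own z axis and vertical below 0.2 rad and x of bottle in the frame of mat between -0.1 and 0.1 m and y of bottle in the frame of mat between -0.06 and 0.06 m and z of bottle in the frame of mat between -0.005 and 0.012 m and distance of loupe from where it was at the start of the episode below 0.015 m), for 0.2 s.
2. the loupe stands on the middle of the green pad while carton and bottle still stand on the mat (horizontal distance between loupe and pad below 0.015 m and angle between each of loupe, carton, bottle's own z axis and vertical below 0.2 rad and z of loupe in the frame of pad between -0.005 and 0.012 m and x of carton in the frame of mat between -0.1 and 0.1 m and y of carton in the frame of mat between -0.06 and 0.06 m and z of carton in the frame of mat between -0.005 and 0.012 m and x of bottle in the frame of mat between -0.1 and 0.1 m and y of bottle in the frame of mat between -0.06 and 0.06 m and z of bottle in the frame of mat between -0.005 and 0.012 m), for 0.2 s.
At the end, for the whole second after the job is handed in: The loupe stands upright within 15 mm of the middle of the green pad; carton and bottle stand upright on the rack within 15 mm of where each stood at the start, the carton's sides within 0.25 rad of the rack's; all three are released and at rest (horizontal distance between loupe and pad below 0.015 m and angle between each of loupe, carton, bottle's own z axis and vertical below 0.2 rad and z of loupe in the frame of pad between -0.005 and 0.012 m and (angle between the x axis of carton and the x axis of loupe_rack, either way round below 0.25 rad or angle between the x axis of carton and the y axis of loupe_rack, either way round below 0.25 rad) and distance of each of carton, bottle from where it was at the start of the episode below 0.015 m and linear speed of each of carton, bottle, loupe below 0.02 m/s and angular speed of each of carton, bottle, loupe below 0.2 rad/s and contact force between the fingers and carton below 0.1 N and contact force between the fingers and bottle below 0.1 N and contact force between the fingers and loupe below 0.1 N); the robot touches nothing.
It fails at once if the navy pouch is moved by more than 20 mm (distance of pouch from where it was at the start of the episode above 0.02 m).
It fails at once if the black domed case is moved by more than 20 mm (distance of case from where it was at the start of the episode above 0.02 m).
It fails at once if the small viewer is moved by more than 20 mm (distance of viewer from where it was at the start of the episode above 0.02 m).
It also fails if it takes over 134 s, if anything falls off the work surface, if the arm or the gripper's body presses on something with over 40 N, if the wrist force passes 120 N, or if a joint passes its speed limit or range.

## Robot

A 6-joint arm with a two-finger parallel gripper is mounted at the origin on a cart in front of the work surface, level with it; the furniture and walls round the work are solid. World frame = base frame: x ahead of the robot, y to its left, z up, the work surface at z = 0. Lengths are in m, angles in rad, forces in N, time in s.
With the tool pointing down it reaches from about 0.25 to 0.725 m from the base axis. Payload 4 kg.
Tool frame: the origin (TCP) lies at the centre of the arm's flange, where the gripper is bolted on; the fingertips stand 173 mm ahead of it and the grasp point (between the pads) lies 155 mm ahead of it; x points along the fingers, z is the direction in which the jaws open and shut, and the axes are right-handed (so a half turn about x gives the same grasp; the last joint's range is limited). The gripper opens to 85 mm and grips with 20 to 120 N. Pads are 22 mm wide; open, the fingers measure 114 mm over their backs; the gripper's body (76 mm by 85 mm) begins 54 mm behind the grasp point. The pads swing forward as they close: fully open they stand 13 mm farther back than shut.
Start: joints at [-1.238, 0.241, 0.005, 1.335, 0, 1.571], TCP at [0.163, -0.473, 0.405] pointing down, gripper open.
Joint ranges: [-2.72, 2.72], [-1.05, 1.87], [-1.09, 1.28], [-1.99, 2.15], [-1.42, 1.44], [-3.14, 3.14]. Speed limits (rad/s): [2.79, 2.79, 3.14, 3.14, 3.14, 3.14].

## Interface

Orientations are given as a unit quaternion [x, y, z, w].
In Python, from workcell import bot gives the robot as it stands.
- The arm moves only by the tool arm_command, never from a script. Its argument "moves" is one flat list of numbers, 7 for each row, row after row: the shift along the tool's x, y, z in m, then the turn, a rotation vector about the tool's x, y, z in rad, then the closure, from -1 (fully open) to 1 (shut). A call has 1 to 20 rows; each row shifts and turns the pose as measured when the row begins, along the tool's axes as they then stand; what a row does not reach is not made up. A row lasts 1/12 s, in which the tool goes at most 41.7 mm and 7.16 degrees, less where a joint would pass 70% of its speed; a pose out of reach is approached as far as the arm can. A call with a gripper value outside its range is refused whole. The fingers move at their own pace and stop on an object; the grip force is fixed at half the most. Time passes only in rows, so rows that do not move let the fingers close. It gives the time, the measured TCP pose, the force and the opening at its end, in the units of the state.
- bot.get_obs(): the state, without advancing time (a new reading comes with each control period).
- bot.camera(name): name is "side" or "top" or "wrist"; returns the picture (400x640x3 uint8, red, green, blue); there is no depth.
- bot.get_calibration(name): a dict with "mtx" (3x3 intrinsics, pixels), "world_from_camera" (4x4, takes a point from camera to world coordinates); the wrist camera has in their place "mount" (4x4, takes a point from camera to tool coordinates, whose origin is the TCP and whose axes are the tool frame's). Camera axes: x right, y up, looking along -z (the intrinsics and any distortion apply to the point x, -y, -z); pixel columns grow to the right and rows downward; lengths in m; the calibration is good to about 2 mm. A picture is of the moment at which its call begins: read the wrist's pose just before it. get_calibration takes no time and is no camera call.
- bot.job_done(): hands the job in, once; it reports no verdict.
The state is a dict: "clock": time; "joint_pos": joint angles; "joint_vel": joint speeds; "tau": joint torques, N m; "eef_pos": TCP position; "tool_rot": TCP orientation; "ft_force": force on the tool from outside, world axes, zero at the start; "ft_torque": the same for the moment, N m; "grip_width": finger opening in m.
Only numpy, scipy, OpenCV 4.12 (cv2) and the standard library are available. Lean on these libraries where they do the work, as an engineer would, in place of code of your own. Each camera call takes 0.05 s, during which the arm holds its last target.

## Working session

There is one attempt and no reset: what is moved stays moved. The work goes in short steps, Python scripts to look and compute and a tool call to move; the robot and the scene stay as the last step left them, time stands still between calls to the robot, and variables do not carry over. Pictures are saved under pics/ and viewed, and the job is handed in when it is done.

Besides the shell and the picture viewer there is one more tool, called after "Call:" as a command line: name --argument value ..., lists and objects as JSON in quotes. arm_command: Moves the arm, as the interface text tells. Its arguments: {"type":"object","properties":{"moves":{"type":"array"}},"required":["moves"]}

```bash
mkdir -p pics; ls
python3 - <<'E'
from workcell import bot
import cv2,numpy as np
np.set_printoptions(precision=4,suppress=True)
o=bot.get_obs()
for k,v in o.items(): print(k,v)
for n in("side","top","wrist"):
    im=bot.camera(n); cv2.imwrite(f"pics/{n}0.png",im[:,:,::-1])
    print(n,bot.get_calibration(n))
E
```

```text
pics
clock 0.0
joint_pos [-1.238   0.2414  0.0037  1.3352 -0.      1.5708]
joint_vel [ 0.0002 -0.0006 -0.0006  0.0007 -0.0006  0.0009]
tau [  0.0005 -37.2322  25.2405   0.0169  -0.0001   0.    ]
eef_pos [ 0.1632 -0.4723  0.4038]
tool_rot [ 0.4107  0.5765 -0.4099  0.5753]
ft_force [-0.3436 -0.5274 -0.996 ]
ft_torque [0.0072 0.0043 0.0216]
grip_width 0.08537108144186142
side {'mtx': array([[437.6506,   0.    , 324.3142],
       [  0.    , 437.6506, 204.3822],
       [  0.    ,   0.    ,   1.    ]]), 'world_from_camera': array([[-0.9623,  0.1384, -0.234 ,  0.4336],
       [-0.2711, -0.5546,  0.7867,  0.5064],
       [-0.0209,  0.8206,  0.5712,  0.5615],
       [ 0.    ,  0.    ,  0.    ,  1.    ]])}
top {'mtx': array([[392.0433,   0.    , 319.6302],
       [  0.    , 392.0433, 194.7446],
       [  0.    ,   0.    ,   1.    ]]), 'world_from_camera': array([[ 0.0277,  0.9813, -0.1905,  0.4442],
       [-0.9996,  0.0258, -0.0127, -0.1938],
       [-0.0076,  0.1908,  0.9816,  1.0187],
       [ 0.    ,  0.    ,  0.    ,  1.    ]])}
wrist {'mtx': array([[298.9397,   0.    , 320.4049],
       [  0.    , 298.9397, 199.8173],
       [  0.    ,   0.    ,   1.    ]]), 'mount': array([[ 0.0007,  0.2891, -0.9573,  0.0304],
       [-0.0002,  0.9573,  0.2891,  0.0742],
       [ 1.    , -0.    ,  0.0007, -0.0001],
       [ 0.    ,  0.    ,  0.    ,  1.    ]])}
```

View pics/top0.png

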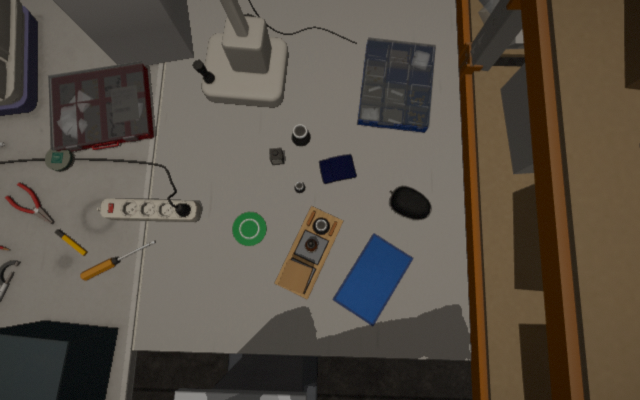

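View pics/side0.png

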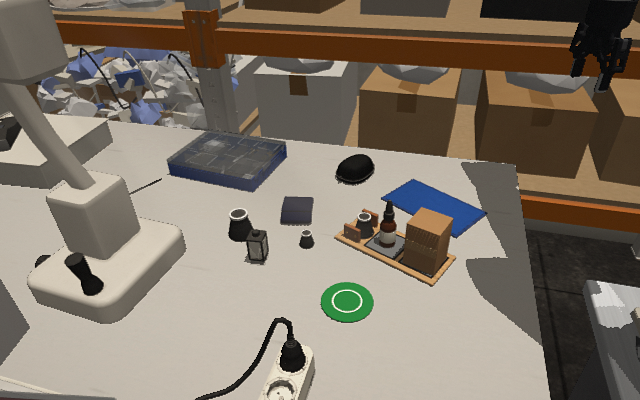

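View pics/wrist0.png

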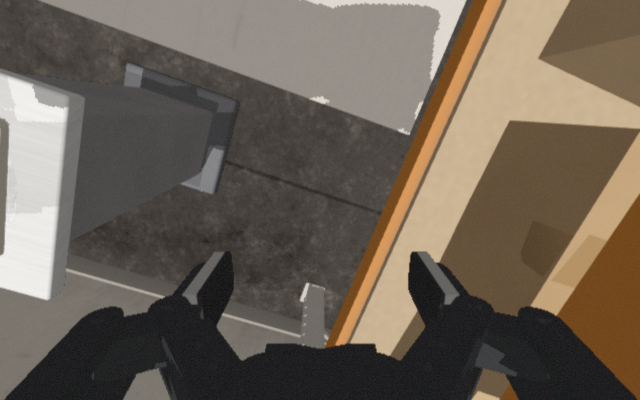

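The top view shows the rack from about (293,290) to (325,212). On it, near to far, are the carton, the bottle at (311,244) and the loupe at (321,226). There are look-alike loupes at (300,134), which is large, and (300,187), which is small. I'll enlarge this area.

Run:
```python
import cv2
a=cv2.imread("pics/top0.png");s=cv2.imread("pics/side0.png")
cv2.imwrite("pics/topc.png",cv2.resize(a[195:335,220:420],None,fx=4,fy=4,interpolation=cv2.INTER_CUBIC))
cv2.imwrite("pics/sidec.png",cv2.resize(s[170:290,320:500],None,fx=4.4,fy=4.4,interpolation=cv2.INTER_CUBIC))
```

```text
(no output)
```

View pics/topc.png

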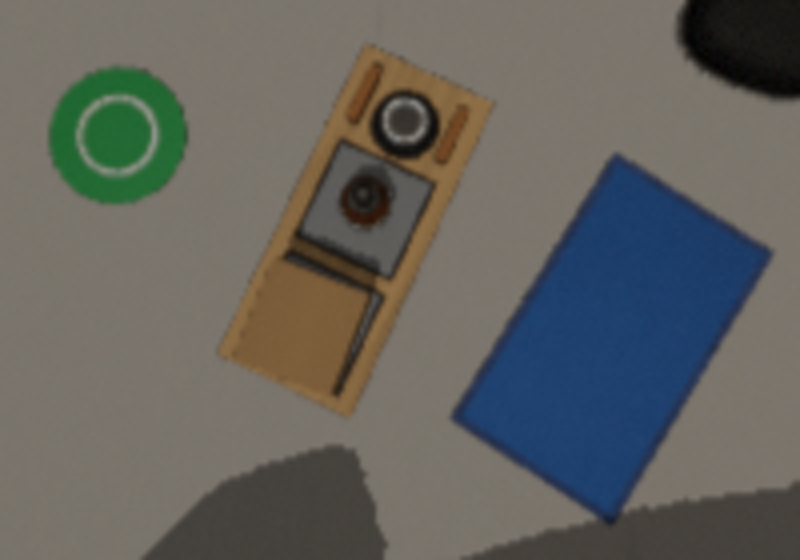

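View pics/sidec.png

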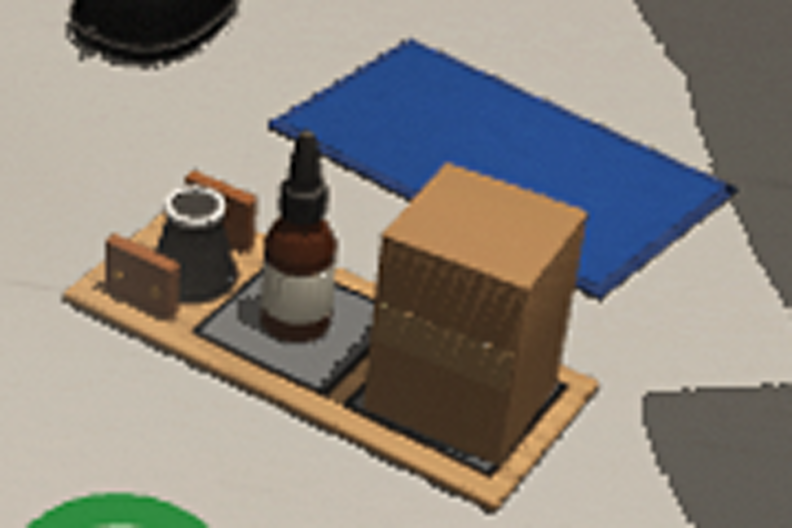

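```bash
cat > h.py <<'E'
from workcell import bot
import cv2,numpy as np
from scipy.spatial.transform import Rotation as R
np.set_printoptions(precision=4,suppress=True)
def cal(n,obs=None):
    c=bot.get_calibration(n)
    if n=="wrist":
        T=np.eye(4);T[:3,:3]=R.from_quat(obs["tool_rot"]).as_matrix();T[:3,3]=obs["eef_pos"]
        return c["mtx"],T@c["mount"]
    return c["mtx"],c["world_from_camera"]
def ray(c,p):
    K,T=c;d=np.array([(p[0]-K[0,2])/K[0,0],-(p[1]-K[1,2])/K[1,1],-1.])
    d=T[:3,:3]@d;return T[:3,3],d/np.linalg.norm(d)
def onz(c,p,z):
    o,d=ray(c,p);return o+d*(z-o[2])/d[2]
def tri(rays):
    A=np.zeros((3,3));b=np.zeros(3)
    for o,d in rays:
        P=np.eye(3)-np.outer(d,d);A+=P;b+=P@o
    x=np.linalg.solve(A,b)
    return x,[np.linalg.norm((np.eye(3)-np.outer(d,d))@(x-o))*1000 for o,d in rays]
def proj(c,X):
    K,T=c;q=np.linalg.inv(T)@np.append(X,1);return np.array([K[0,0]*q[0]/-q[2]+K[0,2],K[1,1]*-q[1]/-q[2]+K[1,2]])
def uncrop(p,off,f): return (np.array(p)+.5)/f-.5+np.array(off)
E
python3 - <<'E'
from h import *
t=cal("top");s=cal("side")
T=lambda p:uncrop(p,(220,195),4); S=lambda p:uncrop(p,(320,170),4.4)
def both(n,a,b):
    print(n,*tri([ray(t,T(a)),ray(s,S(b))]))
both("rackfarL",(366,43),(67,296)); both("racknearR",(351,416),(597,382)); both("racknearL",(219,353),(493,508))
both("ring",(404,119),(194,206)); both("tip",(364,196),(307,136)); 
both("matfarL",(616,153),(271,124));both("matfarR",(772,253),(410,41));both("matnearR",(612,523),(734,190));both("matnearL",(453,416),(600,296))
both("pad",(118,135),uncrop((0,0),(0,0),1)*0+ (np.array((346.5,301.5))+.5-np.array((320,170)))*4.4-.5)
both("cheekL top",(365,92),(143,254))
print("rack top corners z.006",*[onz(t,T(p),.006) for p in((366,43),(495,101),(351,416),(219,353))])
print("mat",*[onz(t,T(p),.003) for p in((616,153),(772,253),(612,523),(453,416))])
print("pad",onz(t,T((118,135)),.003))
print("ring",onz(t,T((404,119)),.046))
print("carton top side z.1",*[onz(s,S(p),.1) for p in((447,164),(588,212),(530,290),(383,235))])
both("carton c",(278,258),(447,164)) 
both("carton d",(375,293),(383,235)) 
for n,p in dict(case=(409,203),pouch=(337,169),viewer=(277,157),big=(300,134),small=(300,187)).items(): print(n,onz(t,p,.02))
E
```

```text
rackfarL [ 0.6118 -0.1591  0.0017] [np.float64(0.7016228335268575), np.float64(0.7016228335269462)]
racknearR [ 0.3751 -0.1572  0.0028] [np.float64(0.19027818024696538), np.float64(0.19027818024695856)]
racknearL [ 0.4118 -0.0722  0.0009] [np.float64(0.6434383300734895), np.float64(0.6434383300734806)]
ring [ 0.5583 -0.1857  0.0435] [np.float64(0.14765822809927884), np.float64(0.1476582280993039)]
tip [ 0.5068 -0.1642  0.1044] [np.float64(1.1315793576753028), np.float64(1.1315793576752264)]
matfarL [ 0.5447 -0.3235  0.0002] [np.float64(0.11957083310807437), np.float64(0.11957083310827336)]
matfarR [ 0.4838 -0.4234 -0.    ] [np.float64(0.35622469484480856), np.float64(0.35622469484477515)]
matnearR [ 0.3152 -0.3214 -0.0002] [np.float64(0.24579513360153196), np.float64(0.24579513360155184)]
matnearL [ 0.3761 -0.2213 -0.0002] [np.float64(0.3913681945783757), np.float64(0.3913681945784143)]
pad [ 0.5484  0.001  -0.0013] [np.float64(0.479185902076895), np.float64(0.4791859020772235)]
cheekL top [ 0.5761 -0.1604  0.0317] [np.float64(0.036222196668958706), np.float64(0.03622219666919091)]
rack top corners z.006 [ 0.6118 -0.1592  0.006 ] [ 0.5759 -0.2442  0.006 ] [ 0.3751 -0.1573  0.006 ] [ 0.4113 -0.0728  0.006 ]
mat [ 0.5445 -0.3231  0.003 ] [ 0.4833 -0.4227  0.003 ] [ 0.3154 -0.321   0.003 ] [ 0.3767 -0.2212  0.003 ]
pad [0.5475 0.0001 0.003 ]
ring [ 0.5579 -0.1857  0.046 ]
carton top side z.1 [ 0.4496 -0.1642  0.1   ] [ 0.3924 -0.1443  0.1   ] [ 0.4115 -0.0887  0.1   ] [ 0.4692 -0.1094  0.1   ]
carton c [ 0.4583 -0.1183  0.1318] [np.float64(9.744069024758145), np.float64(9.744069024758236)]
carton d [ 0.4618 -0.1706  0.0545] [np.float64(10.94005518450119), np.float64(10.940055184501103)]
case [ 0.6224 -0.412   0.02  ]
pouch [ 0.7081 -0.2246  0.02  ]
viewer [ 0.7368 -0.0652  0.02  ]
big [ 0.8022 -0.1237  0.02  ]
small [ 0.6572 -0.1291  0.02  ]
```

```bash
cat >> h.py <<'E'
RC=np.array([.4935,-.1584]);RY=-.4083
u=np.array([np.cos(RY),np.sin(RY)]);v=np.array([-u[1],u[0]])
MC=np.array([.430,-.322]);MY=-.546
def Rt(zdir):  # tool down, z along zdir
    z=np.array([zdir[0],zdir[1],0]);x=np.array([0,0,-1.]);return np.c_[x,np.cross(z,x),z]
def go(pg,zdir):  # grasp point target -> tool shift, rotvec from current
    o=bot.get_obs();C=R.from_quat(o["tool_rot"]).as_matrix();G=Rt(np.array(zdir))
    tcp=np.array(pg,float)+np.array([0,0,.155])
    d=C.T@(tcp-o["eef_pos"]);r=R.from_matrix(C.T@G).as_rotvec()
    print("t",round(o["clock"],2),"grasp pt",o["eef_pos"]+.155*C[:,0],"shift",d,"rot",r,"F",o["ft_force"],"w",o["grip_width"],"j",o["joint_pos"])
    return d,r
def rk(x,y=0): return RC+x*u+y*v
def mt(x,y=0): return MC+x*np.array([np.cos(MY),np.sin(MY)])+y*np.array([-np.sin(MY),np.cos(MY)])
def shot(n,name,crop=None,f=1):
    o=bot.get_obs();im=bot.camera(n)[:,:,::-1]
    if crop: x0,y0,x1,y1=crop;im=cv2.resize(im[y0:y1,x0:x1],None,fx=f,fy=f,interpolation=cv2.INTER_CUBIC)
    cv2.imwrite(f"pics/{name}.png",im);return cal(n,o)
E
python3 - <<'E'
from h import *
for s in(1,-1):go([*rk(-.066),.27],s*v)
print(R.from_quat(bot.get_obs()["tool_rot"]).as_matrix())
print(rk(-.066),rk(.012),rk(.072),mt(-.05),mt(.04))
E
```

```text
t 0.15 grasp pt [ 0.1632 -0.4721  0.249 ] shift [-0.0206  0.366  -0.2335] rot [-2.4005 -0.0008 -0.002 ] F [-0.1813 -0.2154 -0.3038] w 0.08557774651527889 j [-1.238   0.2413  0.004   1.3352 -0.      1.5708]
t 0.15 grasp pt [ 0.1632 -0.4721  0.249 ] shift [-0.0206  0.366  -0.2335] rot [ 0.7411 -0.0016  0.0006] F [-0.1813 -0.2154 -0.3038] w 0.08557774651527889 j [-1.238   0.2413  0.004   1.3352 -0.      1.5708]
[[-0.0005  0.9451  0.3267]
 [ 0.0015  0.3267 -0.9451]
 [-1.     -0.     -0.0016]]
[ 0.4329 -0.1322] [ 0.5045 -0.1632] [ 0.5596 -0.187 ] [ 0.3873 -0.296 ] [ 0.4642 -0.3428]
```

Call:
arm_command --moves '[0,0,0,-0.12,0,0,-1]'

```text
clock: 0.23
eef_pos: [0.1633, -0.4723, 0.4036]
tool_rot: [0.375, 0.601, -0.374, 0.599]
ft_force: [-0.1, 0.4, 0.4]
grip_width: 0.0852
```

```bash
python3 -c "
from h import *
go([*rk(-.066),.27],v)"
```

```text
t 0.23 grasp pt [ 0.1631 -0.4719  0.2486] shift [-0.0208  0.3916 -0.1871] rot [-2.2786 -0.001  -0.003 ] F [-0.1314  0.381   0.4456] w 0.08515728656853769 j [-1.238   0.2417  0.0035  1.3352 -0.      1.4489]
```

Call:
arm_command --moves '[0,0,0,-0.12,0,0,-1,0,0,0,-0.12,0,0,-1,0,0,0,-0.12,0,0,-1,0,0,0,-0.12,0,0,-1,0,0,0,-0.12,0,0,-1,0,0,0,-0.12,0,0,-1,0,0,0,-0.12,0,0,-1,0,0,0,-0.12,0,0,-1,0,0,0,-0.12,0,0,-1,0,0,0,-0.12,0,0,-1,0,0,0,-0.12,0,0,-1,0,0,0,-0.12,0,0,-1,0,0,0,-0.12,0,0,-1,0,0,0,-0.12,0,0,-1,0,0,0,-0.12,0,0,-1,0,0,0,-0.12,0,0,-1,0,0,0,-0.12,0,0,-1,0,0,0,-0.12,0,0,-1,0,0,0,-0.12,0,0,-1]'

```text
clock: 1.82
eef_pos: [0.1624, -0.47, 0.3958]
tool_rot: [-0.41, 0.569, 0.424, 0.573]
ft_force: [-0.6, -0.5, -0.0]
grip_width: 0.0854
```

```bash
python3 -c "
from h import *
go([*rk(-.066),.27],v)"
```

```text
t 1.82 grasp pt [ 0.1614 -0.467   0.2408] shift [-0.0245 -0.1539  0.4048] rot [ 0.0975  0.0159 -0.0132] F [-0.5663 -0.5318 -0.0042] w 0.08535002791374131 j [-1.238   0.2487 -0.0079  1.3348  0.     -0.9272]
```

Call:
arm_command --moves '[0,0,0,0.097,0.016,-0.013,-1,-0.003,-0.014,0.036,0,0,0,-1,-0.003,-0.014,0.036,0,0,0,-1,-0.003,-0.014,0.036,0,0,0,-1,-0.003,-0.014,0.036,0,0,0,-1,-0.003,-0.014,0.036,0,0,0,-1,-0.003,-0.014,0.036,0,0,0,-1,-0.003,-0.014,0.036,0,0,0,-1,-0.003,-0.014,0.036,0,0,0,-1,-0.003,-0.014,0.036,0,0,0,-1,-0.003,-0.014,0.036,0,0,0,-1,0,0,0,0,0,0,-1]'

```text
clock: 2.82
eef_pos: [0.4434, -0.1853, 0.4221]
tool_rot: [-0.384, 0.593, 0.387, 0.593]
ft_force: [1.0, -1.1, 0.3]
grip_width: 0.0854
```

```bash
python3 -c "
from h import *
go([*rk(-.066),.27],v)
shot('wrist','w1')"
```

```text
t 2.82 grasp pt [ 0.443  -0.1847  0.2671] shift [-0.0026  0.0311  0.0443] rot [-0.0087  0.0027 -0.0037] F [ 1.016  -1.1311  0.3231] w 0.08541935615743101 j [-0.3966  0.1966 -0.0059  1.372   0.0027  0.0203]
```

View pics/w1.png

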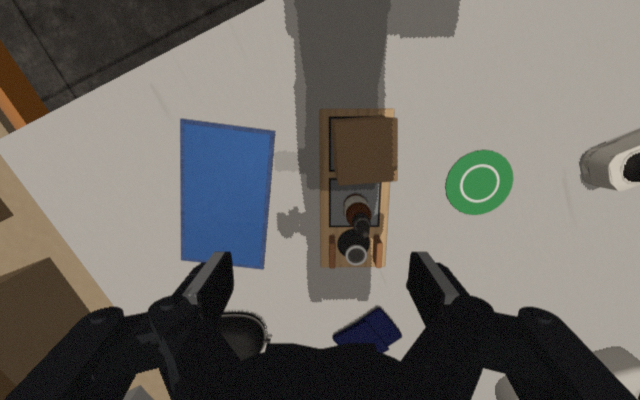

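The wrist view shows the rack at (320..397, 108..268), carton top near (363,150), bottle near (358,212), loupe ring near (355,255), pad near (480,183) and the mat on the left. I'll enlarge it to measure.

```bash
python3 -c "
import cv2
a=cv2.imread('pics/w1.png')
cv2.imwrite('pics/w1c.png',cv2.resize(a[95:280,300:420],None,fx=3.2,fy=3.2,interpolation=cv2.INTER_CUBIC))
cv2.imwrite('pics/w1d.png',cv2.resize(a[100:280,170:290],None,fx=3,fy=3,interpolation=cv2.INTER_CUBIC))"
```

```text
(no output)
```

View pics/w1c.png

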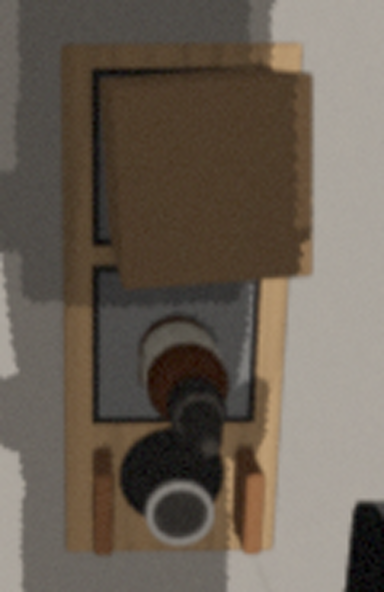

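View pics/w1d.png

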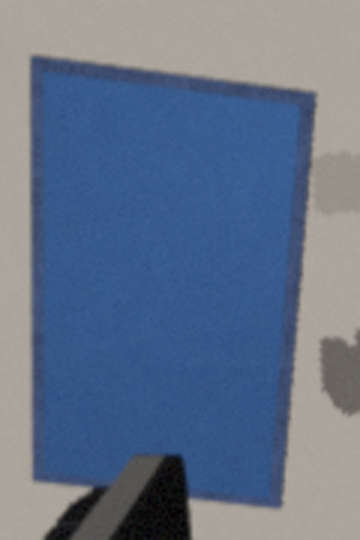

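```bash
cat > m.py <<'E'
from h import *
t=cal("top");s=cal("side");w=cal("wrist",bot.get_obs())
T=lambda p:uncrop(p,(220,195),4); W=lambda p:uncrop(p,(300,95),3.2); D=lambda p:uncrop(p,(170,100),3)
P=[onz(w,W(p),.006) for p in((273,551),(65,551),(62,43),(302,43))]
print("rack wrist",*P,np.mean(P,0));d=(P[0]+P[1]-P[2]-P[3])[:2];print(np.arctan2(d[1],d[0]))
Q=[onz(w,D(p),.003) for p in((34,478),(281,506),(316,93),(33,57))];print("mat",*Q,np.mean(Q,0)); d=Q[1]-Q[2];print(np.arctan2(d[1],d[0]))
print("pad",onz(w,(479.5,183),.003))
print("ring",tri([ray(t,T((404,119))),ray(w,W((179,512)))]),onz(w,W((179,512)),.046))
print("bottle base center w",onz(w,W((178,352)),.04))
print("tip",tri([ray(t,T((364,196))),ray(w,W((209,441)))]))
a=cv2.imread('pics/w1.png');b=cv2.imread('pics/top0.png')
def draw(im,c,off,f,cx,cy,yaw,col):
    e=np.array([np.cos(yaw),np.sin(yaw)]);n=np.array([-e[1],e[0]]);pts={}
    g=lambda X:tuple(int(round(q)) for q in (proj(c,X)-off+.5)*f-.5)
    for z in(.006,.1):
        L=[g([*(np.array([cx,cy])+i*.031*e+j*.0305*n),z]) for i,j in((1,1),(1,-1),(-1,-1),(-1,1))]
        for k in range(4): cv2.line(im,L[k],L[(k+1)%4],col if z>.05 else (0,255,0),1)
A=cv2.resize(a[95:280,300:420],None,fx=3.2,fy=3.2);B=cv2.resize(b[195:335,220:420],None,fx=4,fy=4)
import sys
cx,cy,yaw=map(float,sys.argv[1:4])
draw(A,w,np.array((300,95)),3.2,cx,cy,yaw,(0,0,255));draw(B,t,np.array((220,195)),4,cx,cy,yaw,(0,0,255))
out=np.zeros((592,800,3),np.uint8);out[:,:384]=A;out[:400,384:]=B[160:,:416]
cv2.imwrite('pics/ov%s.png'%sys.argv[4],out)
E
python3 m.py .4329 -.1322 -.408 1
```

```text
rack wrist [ 0.6094 -0.1584  0.006 ] [ 0.5712 -0.244   0.006 ] [ 0.3707 -0.156   0.006 ] [ 0.4083 -0.0715  0.006 ] [ 0.4899 -0.1575  0.006 ]
-0.41078303236995317
mat [ 0.4797 -0.4224  0.003 ] [ 0.5414 -0.321   0.003 ] [ 0.373  -0.2183  0.003 ] [ 0.3117 -0.3198  0.003 ] [ 0.4264 -0.3204  0.003 ]
-0.5477528438156769
pad [0.5451 0.0008 0.003 ]
ring (array([ 0.5589, -0.1864,  0.0358]), [np.float64(0.8013782424413057), np.float64(0.8013782424413218)]) [ 0.5534 -0.1863  0.046 ]
bottle base center w [ 0.4932 -0.1616  0.04  ]
tip (array([ 0.5061, -0.1635,  0.0986]), [np.float64(0.5403179506644518), np.float64(0.540317950664457)])
```

View pics/ov1.png

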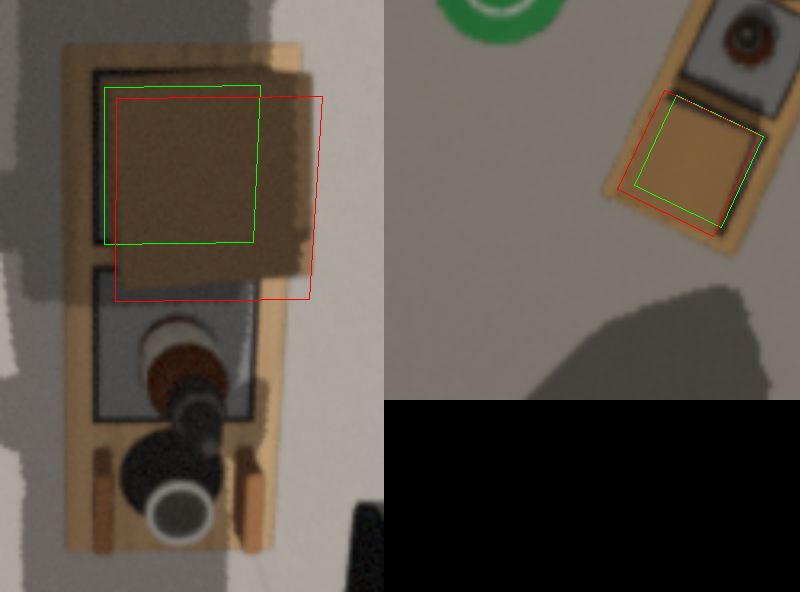

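```bash
python3 - <<'E'
from h import *
o=bot.get_obs();print(o["clock"],o["eef_pos"],o["tool_rot"],o["joint_vel"])
E
sed -i 's/^t=cal("top").*/t=cal("top");s=cal("side");w=cal("wrist",dict(eef_pos=np.array([.4434,-.1853,.4221]),tool_rot=np.array([-.384,.593,.387,.593])))/' m.py
python3 m.py .431 -.131 -.35 2
```

```text
2.8667 [ 0.4417 -0.1867  0.4218] [-0.3836  0.5938  0.3871  0.592 ] [-0.0758 -0.0169 -0.0357  0.0094 -0.0303 -0.0295]
rack wrist [ 0.6126 -0.1565  0.006 ] [ 0.5743 -0.2423  0.006 ] [ 0.3735 -0.1543  0.006 ] [ 0.4111 -0.0696  0.006 ] [ 0.4929 -0.1557  0.006 ]
-0.4102188424162122
mat [ 0.4826 -0.4208  0.003 ] [ 0.5444 -0.3194  0.003 ] [ 0.3758 -0.2165  0.003 ] [ 0.3146 -0.318   0.003 ] [ 0.4293 -0.3187  0.003 ]
-0.547677977767877
pad [0.5482 0.0029 0.003 ]
ring (array([ 0.5585, -0.1853,  0.0418]), [np.float64(0.385699976328024), np.float64(0.3856999763279812)]) [ 0.5564 -0.1846  0.046 ]
bottle base center w [ 0.4961 -0.1599  0.04  ]
tip (array([ 0.5058, -0.1627,  0.105 ]), [np.float64(1.5769233396342832), np.float64(1.5769233396342228)])
```

View pics/ov2.png

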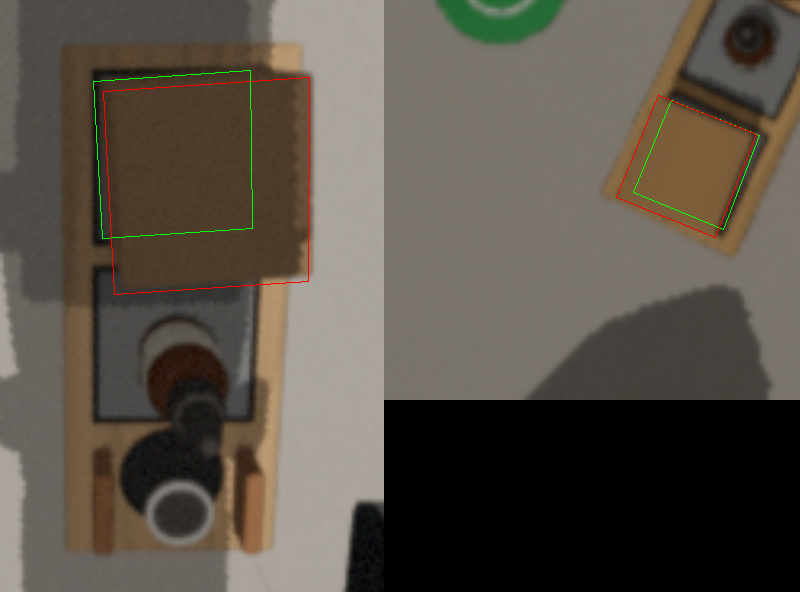

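```bash
sed -i 's/^RC=.*/RC=np.array([.493,-.157]);RY=-.409/; s/^MC=.*/MC=np.array([.430,-.321]);MY=-.547/' h.py; python3 -c "
from h import *
go([.431,-.131,.07],v);print(rk(-.066))"
```

```text
t 2.87 grasp pt [ 0.441  -0.1863  0.2668] shift [0.197  0.0313 0.0465] rot [-0.0093  0.0005 -0.0056] F [-0.4468 -0.1605  0.2478] w 0.08538141251406438 j [-0.4001  0.1957 -0.0079  1.3727  0.0006  0.0182]
[ 0.4324 -0.1308]
```

Call:
arm_command --moves '[0,0.015,0.023,-0.009,0,-0.005,-1,0,0.016,0.023,0,0,0,-1,0,0,0,0,0,0,-1,0,0,0,0,0,0,-1,0.025,0,0,0,0,0,-1,0.025,0,0,0,0,0,-1,0,0,0,0,0,0,-1,0,0,0,0,0,0,-1]'

```text
clock: 3.53
eef_pos: [0.4291, -0.1361, 0.3698]
tool_rot: [-0.387, 0.594, 0.386, 0.591]
ft_force: [0.2, -0.5, 0.3]
grip_width: 0.0859
```

```bash
python3 -c "
from h import *
go([.431,-.131,.07],v);shot('wrist','w2')"
```

```text
t 3.53 grasp pt [ 0.4287 -0.1366  0.2148] shift [0.1448 0.0002 0.006 ] rot [-0.0063 -0.0038 -0.0011] F [ 0.2103 -0.5087  0.3251] w 0.08592628478480276 j [-0.3062  0.1627 -0.1859  1.2237 -0.0037  0.1091]
```

View pics/w2.png

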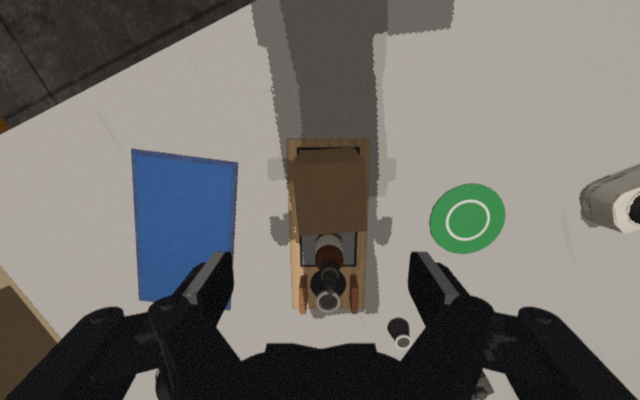

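```bash
python3 -c "
import cv2
a=cv2.imread('pics/w2.png')
cv2.imwrite('pics/w2c.png',cv2.resize(a[130:320,270:390],None,fx=3,fy=3,interpolation=cv2.INTER_CUBIC))"
```

```text
(no output)
```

View pics/w2c.png

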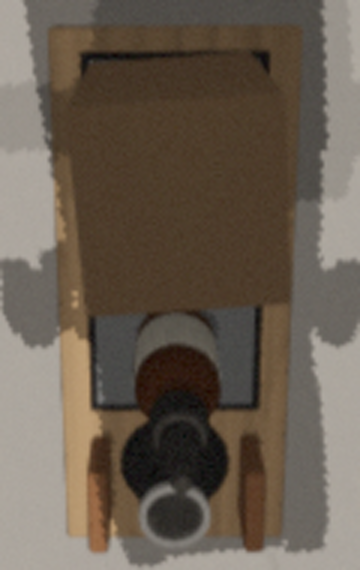

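Run:
```python
from h import *
w=cal("wrist",dict(eef_pos=np.array([.4291,-.1361,.3698]),tool_rot=np.array([-.387,.594,.386,.591])))
W=lambda p:uncrop(p,(270,130),3)
P=[onz(w,W(p),.1) for p in((66,107),(285,95),(289,302),(90,316))];print(*P,np.mean(P,0))
for a,b in((0,1),(1,2),(2,3),(3,0)): d=P[b]-P[a];print(np.linalg.norm(d),np.arctan2(d[1],d[0]))
P=[onz(w,W(p),.006) for p in((47,26),(302,29),(280,537),(68,534))];print(*P,np.mean(P,0));print((np.mean(P,0)[:2])-.066*u)
B=[onz(w,W(p),.006) for p in((85,62),(265,53))];print(*B,np.mean(B,0)[:2]+.031*u)
```

```text
[ 0.3915 -0.1456  0.1   ] [ 0.4122 -0.0904  0.1   ] [ 0.4685 -0.1112  0.1   ] [ 0.4495 -0.1655  0.1   ] [ 0.4304 -0.1282  0.1   ]
0.05898087286464937 1.211561575623225
0.05999295920580214 -0.35305314493497536
0.05752383781407898 -1.9084576875673782
0.061260378241578095 2.8124189065439786
[ 0.3734 -0.1547  0.006 ] [ 0.4119 -0.0697  0.006 ] [ 0.612  -0.1568  0.006 ] [ 0.5735 -0.2409  0.006 ] [ 0.4927 -0.1555  0.006 ]
[ 0.4321 -0.1293]
[ 0.3908 -0.1475  0.006 ] [ 0.4146 -0.0853  0.006 ] [ 0.4312 -0.1287]
```

```bash
sed -i 's/^RC=.*/RC=np.array([.4928,-.156]);RY=-.409/; s/^MC=.*/MC=np.array([.4297,-.3195]);MY=-.547/' h.py; python3 -c "
from h import *
go([.4305,-.129,.07],v)"
```

```text
t 3.58 grasp pt [ 0.4284 -0.1366  0.2147] shift [0.1447 0.0012 0.0077] rot [-0.0064 -0.004  -0.0018] F [-0.3588 -0.3655 -0.4035] w 0.08532560704231588 j [-0.3062  0.1628 -0.186   1.2242 -0.0038  0.1092]
```

Call:
arm_command --moves '[0,0.001,0.008,-0.006,-0.004,-0.002,-1,0.025,0,0,0,0,0,-1,0.025,0,0,0,0,0,-1,0.025,0,0,0,0,0,-1,0.02,0,0,0,0,0,-1,0,0,0,0,0,0,-1,0,0,0,0,0,0,-1]'

```text
clock: 4.17
eef_pos: [0.4373, -0.1305, 0.2818]
tool_rot: [-0.392, 0.587, 0.382, 0.597]
ft_force: [1.0, -0.5, 0.9]
grip_width: 0.0853
```

```bash
python3 -c "
from h import *
go([.4305,-.129,.07],v);shot('side','s3',(320,130,500,290),4)"
```

```text
t 4.17 grasp pt [ 0.4405 -0.1312  0.1269] shift [ 0.0567  0.008  -0.0016] rot [-0.0036  0.0044  0.0201] F [ 1.0172 -0.4574  0.9417] w 0.0852578877549296 j [-0.2906  0.2434 -0.3318  0.9752  0.0019  0.122 ]
```

View pics/s3.png

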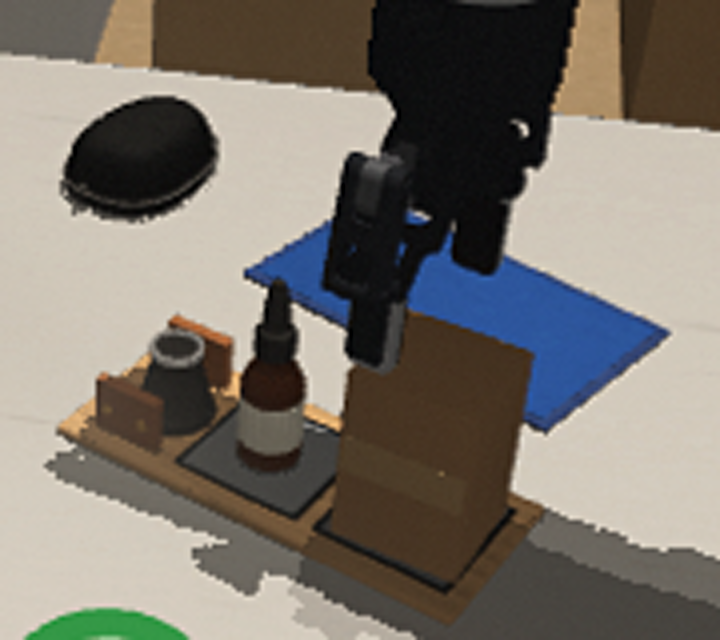

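Call:
arm_command --moves '[0,0.008,-0.002,-0.004,0.004,0.02,-1,0,0,0,0,0,0,-1,0.012,0,0,0,0,0,-1,0.012,0,0,0,0,0,-1,0.012,0,0,0,0,0,-1,0,0,0,0,0,0,-1,0,0,0,0,0,0,-1]'

```text
clock: 4.8
eef_pos: [0.4326, -0.1302, 0.2554]
tool_rot: [-0.393, 0.587, 0.384, 0.595]
ft_force: [1.0, -0.2, 0.1]
grip_width: 0.0853
```

```bash
python3 -c "
from h import *
go([.4305,-.129,.07],v)"
```

```text
t 4.8 grasp pt [ 0.4351 -0.1309  0.1004] shift [0.0303 0.003  0.0002] rot [0.001  0.0023 0.0165] F [ 0.9537 -0.1743  0.1331] w 0.0853060767911188 j [-0.2925  0.2684 -0.3785  0.9073  0.0004  0.1156]
```

Call:
arm_command --moves '[0,0.002,0,0,0.002,0.016,-1,0,0,0,0,0,0,-1,0.012,0,0,0,0,0.004,-1,0.012,0,0,0,0,0.004,-1,0.008,0,0,0,0,0.004,-1,0,0,0,0,0,0.004,-1,0,0,0,0,0,0,-1]'

```text
clock: 5.38
eef_pos: [0.4325, -0.1299, 0.2252]
tool_rot: [-0.385, 0.593, 0.392, 0.589]
ft_force: [0.6, -0.4, 0.3]
grip_width: 0.0856
```

```bash
python3 -c "
from h import *
go([.4305,-.129,.07],v)"
```

```text
t 5.38 grasp pt [ 0.431  -0.1291  0.0703] shift [0.0003 0.0022 0.    ] rot [ 0.001   0.0011 -0.0105] F [ 0.5825 -0.3919  0.2929] w 0.08555443935709345 j [-0.2924  0.3189 -0.4021  0.86    0.0023  0.1156]
```

Well placed: the grasp point is within 1 mm of target. I'll correct the tilt and close.

Call:
arm_command --moves '[0,0.002,0,0,0,-0.008,-1,0,0,0,0,0,0,1,0,0,0,0,0,0,1,0,0,0,0,0,0,1,0,0,0,0,0,0,1,0,0,0,0,0,0,1,0,0,0,0,0,0,1,0,0,0,0,0,0,1,0,0,0,0,0,0,1]'

```text
clock: 6.13
eef_pos: [0.4307, -0.1291, 0.2263]
tool_rot: [-0.388, 0.591, 0.389, 0.591]
ft_force: [-0.4, -0.5, -0.4]
grip_width: 0.0605
```

```bash
python3 -c "
from h import *
go([.4305,-.129,.07],v)"
```

```text
t 6.13 grasp pt [ 0.4307 -0.1289  0.0713] shift [ 0.0013  0.0002 -0.    ] rot [ 0.0011  0.0012 -0.0002] F [-0.4059 -0.4574 -0.4244] w 0.0604672891479173 j [-0.2915  0.3102 -0.4117  0.849   0.0013  0.1164]
```

Call:
arm_command --moves '[-0.01,0,0,0,0,0,1,-0.015,0,0,0,0,-0.003,1,-0.02,0,0,0,0,-0.003,1,-0.02,0,0,0,0,-0.003,1,-0.01,0,0,0,0,0,1,0,0,0,0,0,0,1,0,0,0,0,0,0,1]'

```text
clock: 6.72
eef_pos: [0.4292, -0.1287, 0.3022]
tool_rot: [-0.389, 0.59, 0.388, 0.592]
ft_force: [-0.4, -0.0, -1.3]
grip_width: 0.0601
```

```bash
python3 -c "
from h import *
print(mt(-.05),mt(.04));go([*mt(-.05),.07],v)"
```

```text
[ 0.387  -0.2935] [ 0.4639 -0.3403]
t 6.72 grasp pt [ 0.4296 -0.1288  0.1472] shift [ 0.0772 -0.0264 -0.1681] rot [0.001  0.0005 0.0028] F [-0.4156 -0.0154 -1.3484] w 0.060139141564005676 j [-0.2914  0.2137 -0.3108  1.0434  0.0002  0.1166]
```

Call:
arm_command --moves '[0,-0.002,-0.015,0,0,0,1,0,-0.003,-0.02,0,0,0,1,0,-0.003,-0.02,0,0,0,1,0,-0.003,-0.02,0,0,0,1,0,-0.003,-0.02,0,0,0,1,0,-0.003,-0.02,0,0,0,1,0,-0.003,-0.02,0,0,0,1,0,-0.002,-0.015,0,0,0,1,0,0,0,0,0,0,1,0,0,0,0,0,0,1]'

```text
clock: 7.55
eef_pos: [0.3859, -0.2792, 0.2908]
tool_rot: [-0.385, 0.592, 0.394, 0.589]
ft_force: [-0.0, -0.3, -1.8]
grip_width: 0.0606
```

```bash
python3 -c "
from h import *
go([*mt(-.05),.069],v)"
```

```text
t 7.55 grasp pt [ 0.3842 -0.2779  0.1358] shift [ 0.0667 -0.0075 -0.0129] rot [ 0.0045  0.0036 -0.0132] F [-0.0313 -0.3409 -1.782 ] w 0.060585888433650835 j [-0.6266  0.2841 -0.2488  1.0516  0.0007 -0.2221]
```

Call:
arm_command --moves '[0,-0.007,-0.013,0.004,0.004,-0.013,1,0,0,0,0,0,0,1,0.015,0,0,0,0,0.003,1,0.015,0,0,0,0,0.003,1,0.012,0,0,0,0,0.003,1,0,0,0,0,0,0,1,0,0,0,0,0,0,1]'

```text
clock: 8.13
eef_pos: [0.3885, -0.2919, 0.2453]
tool_rot: [-0.386, 0.592, 0.393, 0.589]
ft_force: [-0.0, 0.3, -0.6]
grip_width: 0.06
```

```bash
python3 -c "
from h import *
go([*mt(-.05),.069],v)"
```

```text
t 8.13 grasp pt [ 0.3872 -0.291   0.0903] shift [ 0.0213  0.0005 -0.0021] rot [ 0.005   0.0015 -0.01  ] F [-0.0106  0.2507 -0.592 ] w 0.060009152125633715 j [-0.6441  0.3506 -0.289   0.9413 -0.0009 -0.24  ]
```

Call:
arm_command --moves '[0,0,-0.002,0.005,0.001,-0.01,1,0.008,0,0,0,0,0,1,0.006,0,0,0,0,0,1,0,0,0,0,0,0,1,0,0,0,0,0,0,1]'

```text
clock: 8.55
eef_pos: [0.3888, -0.2935, 0.2322]
tool_rot: [-0.39, 0.59, 0.387, 0.592]
ft_force: [0.3, 0.0, -1.9]
grip_width: 0.0602
```

```bash
python3 -c "
from h import *
go([*mt(-.05),.069],v)"
```

```text
t 8.55 grasp pt [ 0.3895 -0.2938  0.0772] shift [ 0.0082  0.0017 -0.0008] rot [ 0.0013 -0.0001  0.0049] F [ 0.2881  0.0457 -1.9147] w 0.0602453680060856 j [-0.6468  0.3634 -0.311   0.8917  0.001  -0.2391]
```

Call:
arm_command --moves '[0.003,0,0,0,0,0.004,1,0.003,0,0,0,0,0,1,0.002,0,0,0,0,0,1,0,0,0,0,0,0,1]'

```text
clock: 8.88
eef_pos: [0.3891, -0.2937, 0.224]
tool_rot: [-0.389, 0.591, 0.388, 0.591]
ft_force: [0.1, 0.1, -1.2]
grip_width: 0.0601
```

```bash
python3 -c "
from h import *
go([*mt(-.05),.069],v)"
```

```text
t 8.88 grasp pt [ 0.3893 -0.2939  0.069 ] shift [-0.      0.002  -0.0006] rot [ 0.0011 -0.0005  0.0017] F [ 0.082   0.0939 -1.2469] w 0.06010714279511555 j [-0.6467  0.3758 -0.3179  0.8754 -0.0001 -0.2388]
```

Call:
arm_command --moves '[0.0015,0,0,0,0,0,1,0,0,0,0,0,0,1]'

```text
clock: 9.05
eef_pos: [0.3893, -0.294, 0.2229]
tool_rot: [-0.389, 0.591, 0.387, 0.591]
ft_force: [-0.1, 0.0, -0.9]
grip_width: 0.0602
```

Call:
arm_command --moves '[0.0015,0,0,0,0,0,1,0,0,0,0,0,0,1]'

```text
clock: 9.22
eef_pos: [0.3895, -0.2942, 0.2232]
tool_rot: [-0.39, 0.59, 0.387, 0.592]
ft_force: [-0.3, -0.4, -0.1]
grip_width: 0.0601
```

Call:
arm_command --moves '[0,0,0,0,0,0,-1,0,0,0,0,0,0,-1,0,0,0,0,0,0,-1,0,0,0,0,0,0,-1,0,0,0,0,0,0,-1,-0.015,0,0,0,0,0,-1,-0.03,0,0,0,0,-0.004,-1,-0.03,0,0,0,0,-0.004,-1,-0.03,0,0,0,0,-0.004,-1,0,0,0,0,0,0,-1,0,0,0,0,0,0,-1]'

```text
clock: 10.13
eef_pos: [0.3883, -0.2934, 0.3302]
tool_rot: [-0.392, 0.589, 0.385, 0.593]
ft_force: [-0.7, -0.3, -1.1]
grip_width: 0.0852
```

```bash
python3 -c "
from h import *
go([*rk(.012),.2],v);shot('side','s4');shot('wrist','w4')
o=bot.get_obs();print(list(o['eef_pos']),list(o['tool_rot']))"
```

```text
t 10.13 grasp pt [ 0.39   -0.2941  0.1752] shift [-0.0242 -0.0537  0.1676] rot [0.001  0.0002 0.0118] F [-0.74   -0.3462 -1.1365] w 0.08523554971392612 j [-0.6479  0.2563 -0.1747  1.1284  0.003  -0.2398]
[np.float64(0.38833090991999025), np.float64(-0.2933857917698949), np.float64(0.3294706657201057)] [np.float64(-0.3916121855093409), np.float64(0.5886239246497932), np.float64(0.38509911731031515), np.float64(0.5931782542687215)]
```

View pics/s4.png

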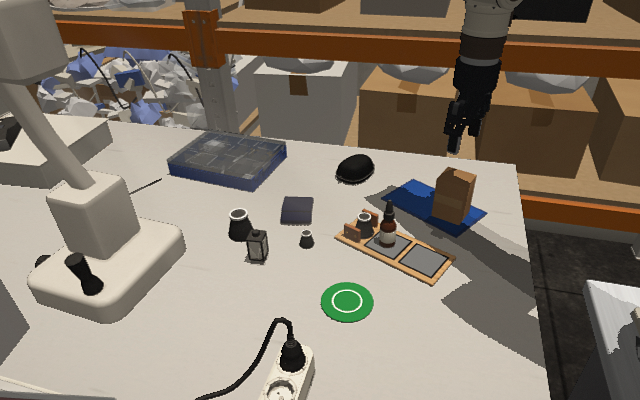

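View pics/w4.png

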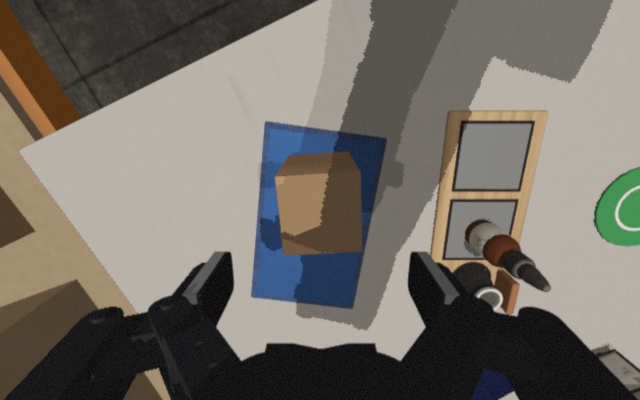

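The carton stands upright on the mat, with its top around (320,210) in the wrist view. The near square is now empty at about (461..535, 121..191), so I'll measure it.

Run:
```python
from h import *
w=cal("wrist",dict(eef_pos=np.array([.3883,-.2934,.3302]),tool_rot=np.array([-.3916,.5886,.3851,.5932])))
P=[onz(w,p,.006) for p in((461,121),(535,123),(520,191),(452,190))];print(*P,np.mean(P,0),rk(-.066))
for a,b in((0,1),(1,2),(2,3),(3,0)): d=P[b]-P[a];print(np.linalg.norm(d),np.arctan2(d[1],d[0]))
P=[onz(w,p,.006) for p in((450,199),(518,200),(443,259))];print(P,(P[1]+P[2])/2,rk(.012))
P=[onz(w,p,.003) for p in((266,122),(386,138),(353,308),(252,296))];print(np.mean(P,0),MC)
print("bottle",onz(w,(482,236),.006),onz(w,(547,288),.108), "pad",)
```

```text
[ 0.3871 -0.1467  0.006 ] [ 0.4169 -0.0825  0.006 ] [ 0.4783 -0.1099  0.006 ] [ 0.4497 -0.1732  0.006 ] [ 0.433  -0.1281  0.006 ] [ 0.4322 -0.1298]
0.07075525264380844 1.1365717265060302
0.06723536535986303 -0.41953176965735767
0.06951004084553389 -1.994545847139215
0.06799302279105597 2.740272478382372
[array([ 0.4582, -0.1778,  0.006 ]), array([ 0.487 , -0.1138,  0.006 ]), array([ 0.522 , -0.2039,  0.006 ])] [ 0.5045 -0.1589  0.006 ] [ 0.5038 -0.1608]
[ 0.4289 -0.3181  0.003 ] [ 0.4297 -0.3195]
bottle [ 0.512  -0.1578  0.006 ] [ 0.5058 -0.161   0.108 ] pad
```

Call:
arm_command --moves '[-0.003,-0.006,0.015,0,0,0.01,-1,-0.003,-0.007,0.022,0,0,0,-1,-0.003,-0.007,0.022,0,0,0,-1,-0.003,-0.007,0.022,0,0,0,-1,-0.003,-0.007,0.022,0,0,0,-1,-0.003,-0.007,0.022,0,0,0,-1,-0.003,-0.007,0.022,0,0,0,-1,-0.003,-0.006,0.02,0,0,0,-1,0,0,0,0,0,0,-1,0,0,0,0,0,0,-1,0,0,0,0,0,0,-1]'

```text
clock: 11.15
eef_pos: [0.5053, -0.1549, 0.3361]
tool_rot: [-0.378, 0.598, 0.396, 0.585]
ft_force: [-0.3, -1.0, -0.2]
grip_width: 0.0855
```

```bash
python3 -c "
from h import *
go([.505,-.161,.059],v);shot('wrist','w5');
o=bot.get_obs();print(list(o['eef_pos']),list(o['tool_rot']))"
```

```text
t 11.15 grasp pt [ 0.5009 -0.1531  0.1812] shift [ 0.122  -0.0059 -0.0057] rot [-0.0025 -0.0007 -0.0306] F [-0.2814 -0.983  -0.1807] w 0.08553562761548407 j [-0.298   0.3491 -0.0281  1.2241  0.0027  0.1134]
[np.float64(0.5049838283598573), np.float64(-0.15510841349037574), np.float64(0.33595402087301945)] [np.float64(-0.37796966911713353), np.float64(0.5979863566476465), np.float64(0.39612266433670695), np.float64(0.5853529544552983)]
```

View pics/w5.png

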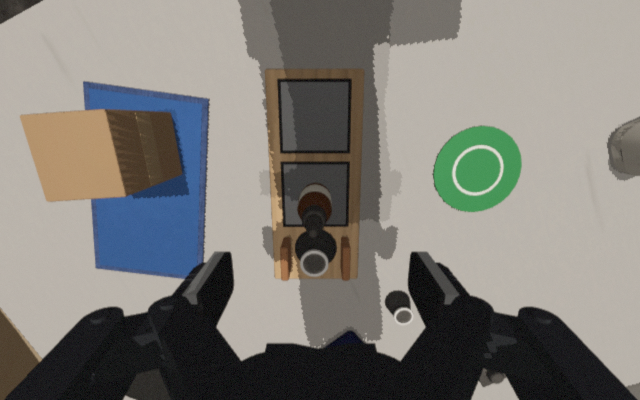

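Run:
```python
from h import *
a=cv2.imread('pics/w5.png')
cv2.imwrite('pics/w5c.png',cv2.resize(a[60:290,250:380],None,fx=2.5,fy=2.5,interpolation=cv2.INTER_CUBIC))
w=cal("wrist",dict(eef_pos=np.array([.5053,-.1549,.3361]),tool_rot=np.array([-.378,.598,.3961,.5853])))
for c in[(.505,-.161),(.503,-.160),(.507,-.162)]:
  print([proj(w,[*(np.array(c)+k),z]).round(1) for k,z in((-.0155*u,.006),(.0155*v,.05),(-.0155*v,.05),(0*u,.108))])
P=[onz(w,p,.006) for p in((278,79),(351,79),(350,153),(280,153))];print(np.mean(P,0))
P=[onz(w,p,.006) for p in((281,162),(349,162),(349,226),(283,226))];print(np.mean(P,0))
P=[onz(w,p,.006) for p in((266,68),(364,68),(357,279),(274,279))];print(np.mean(P,0))
print("pad",onz(w,(477.5,169.5),.003))
```

```text
[array([314.6, 181. ]), array([331. , 207.6]), array([296.6, 207.7]), array([312.1, 230.9])]
[array([314.7, 178.9]), array([331.2, 205.2]), array([296.7, 205.3]), array([312.2, 227.9])]
[array([314.5, 183.1]), array([330.9, 210. ]), array([296.5, 210.1]), array([311.9, 233.8])]
[ 0.4329 -0.129   0.006 ]
[ 0.5047 -0.1599  0.006 ]
[ 0.4933 -0.1551  0.006 ]
pad [0.5475 0.0033 0.003 ]
```

View pics/w5c.png

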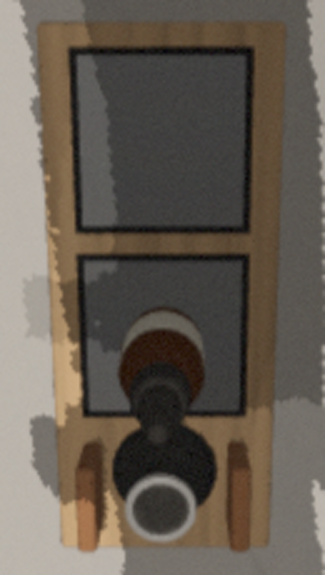

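```bash
python3 -c "
from h import *
go([.5065,-.161,.059],v)"
```

```text
t 11.2 grasp pt [ 0.5005 -0.1533  0.181 ] shift [ 0.1218 -0.0076 -0.0047] rot [-0.0032 -0.0008 -0.0313] F [ 0.2686  0.4031 -0.1352] w 0.08544288995586595 j [-0.2987  0.3491 -0.0286  1.2243  0.0027  0.1135]
```

Call:
arm_command --moves '[0,-0.004,-0.005,-0.003,0,-0.03,-1,0,0,0,0,0,0,-1,0.012,0,0,0,0,0,-1,0.015,0,0,0,0,0.003,-1,0.015,0,0,0,0,0.003,-1,0,0,0,0,0,0,-1,0,0,0,0,0,0,-1]'

```text
clock: 11.78
eef_pos: [0.5017, -0.166, 0.2913]
tool_rot: [-0.381, 0.596, 0.388, 0.59]
ft_force: [-0.2, -0.0, -0.0]
grip_width: 0.0856
```

```bash
python3 -c "
from h import *
go([.5065,-.161,.059],v)"
```

```text
t 11.78 grasp pt [ 0.4998 -0.1655  0.1364] shift [ 0.0773 -0.0033  0.0067] rot [-0.0105 -0.0019 -0.0132] F [-0.1735 -0.0345 -0.0315] w 0.08562352074552679 j [-0.3194  0.378  -0.1097  1.0964 -0.0007  0.1001]
```

Call:
arm_command --moves '[0,-0.0035,0.0065,-0.01,-0.002,-0.012,-1,0,0,0,0,0,0,-1,0,0,0,0,0,0,-1]'

```text
clock: 12.03
eef_pos: [0.5078, -0.1621, 0.2928]
tool_rot: [-0.388, 0.591, 0.387, 0.592]
ft_force: [-0.3, 0.5, 1.1]
grip_width: 0.0853
```

```bash
python3 -c "
from h import *
go([.5065,-.161,.059],v)"
```

```text
t 12.03 grasp pt [ 0.5079 -0.1621  0.1378] shift [0.0788 0.0017 0.0005] rot [-0.0017  0.0005  0.0005] F [-0.2648  0.4558  1.1101] w 0.0853229320803364 j [-0.3091  0.3791 -0.1039  1.0872  0.0005  0.1016]
```

Call:
arm_command --moves '[0.012,0.001,0,-0.001,0,0.002,-1,0.014,0,0,0,0,0.003,-1,0.014,0,0,0,0,0.003,-1,0.014,0,0,0,0,0.003,-1,0,0,0,0,0,0,-1,0,0,0,0,0,0,-1]'

```text
clock: 12.53
eef_pos: [0.5102, -0.1617, 0.2435]
tool_rot: [-0.389, 0.59, 0.388, 0.592]
ft_force: [0.4, 0.7, 0.8]
grip_width: 0.0854
```

```bash
python3 -c "
from h import *
go([.5065,-.161,.059],v)"
```

```text
t 12.53 grasp pt [ 0.5106 -0.1616  0.0885] shift [ 0.0295  0.0037 -0.0009] rot [0.001  0.0019 0.0024] F [0.3789 0.6661 0.7833] w 0.08543991719823303 j [-0.3073  0.4321 -0.1658  0.9703  0.0016  0.1006]
```

Call:
arm_command --moves '[0.01,0.004,-0.001,0.001,0.002,0.002,-1,0.01,0,0,0,0,0.002,-1,0.007,0.001,0,0,0,0.002,-1,0,0,0,0,0,0,-1,0,0,0,0,0,0,-1]'

```text
clock: 12.95
eef_pos: [0.5059, -0.1607, 0.217]
tool_rot: [-0.388, 0.591, 0.388, 0.591]
ft_force: [0.8, 0.3, -0.4]
grip_width: 0.0851
```

```bash
python3 -c "
from h import *
go([.5065,-.161,.059],v);shot('side','s6',(320,130,480,280),4)"
```

```text
t 12.95 grasp pt [ 0.5061 -0.1608  0.062 ] shift [ 0.003  -0.0006 -0.    ] rot [0.0003 0.0002 0.0011] F [ 0.836   0.2955 -0.4155] w 0.08505398302801256 j [-0.3076  0.4565 -0.2076  0.9055  0.0001  0.1011]
```

View pics/s6.png

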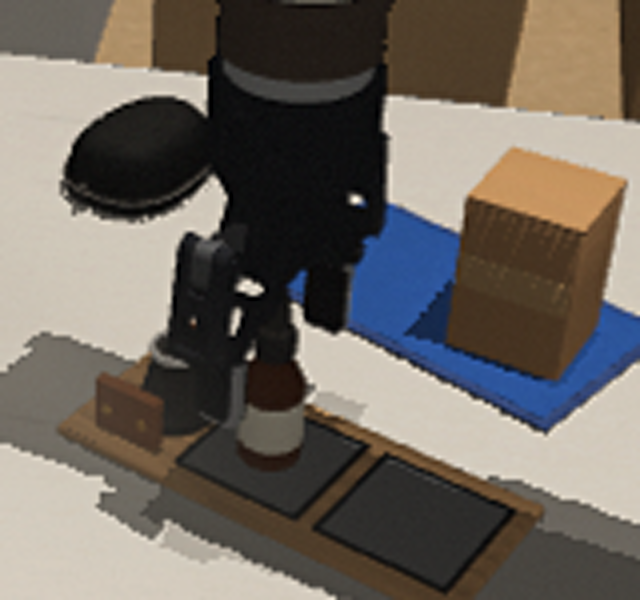

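Call:
arm_command --moves '[0.0025,0,0,0,0,0,-1,0,0,0,0,0,0,1,0,0,0,0,0,0,1,0,0,0,0,0,0,1,0,0,0,0,0,0,1,0,0,0,0,0,0,1,0,0,0,0,0,0,1,0,0,0,0,0,0,1,0,0,0,0,0,0,1,0,0,0,0,0,0,1,0,0,0,0,0,0,1]'

```text
clock: 13.92
eef_pos: [0.5066, -0.161, 0.2157]
tool_rot: [-0.389, 0.59, 0.387, 0.592]
ft_force: [-0.6, -0.4, 0.3]
grip_width: 0.028
```

```bash
python3 -c "
from h import *
go([.5065,-.161,.059],v);shot('wrist','w6')"
```

```text
t 13.92 grasp pt [ 0.5071 -0.1612  0.0607] shift [0.0017 0.0001 0.    ] rot [0.0001 0.0002 0.0036] F [-0.6089 -0.408   0.3323] w 0.028017563664124574 j [-0.3078  0.4584 -0.2087  0.9001 -0.0001  0.1011]
```

View pics/w6.png

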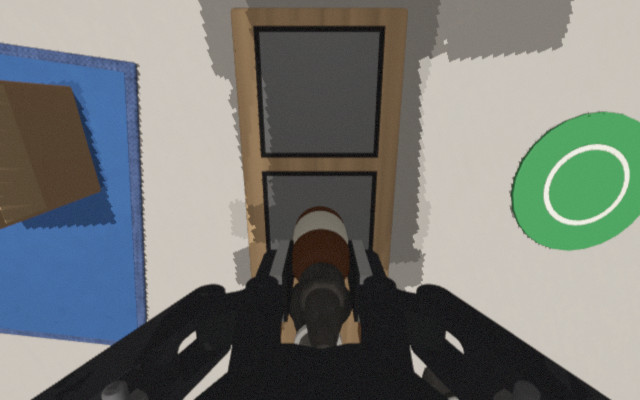

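Run:
```python
from h import *
w=cal("wrist",dict(eef_pos=np.array([.5066,-.161,.2157]),tool_rot=np.array([-.389,.59,.387,.592])))
for c in[(.507,-.161)]:
  for z in(.006,.03,.045,.055,.066): print(z,[proj(w,[*(np.array(c)+k),z]).round(0) for k in(-.0155*u,0*u,.0155*u,.0155*v,-.0155*v,-.011*u+.014*v)])
  print(proj(w,[*c,.108]))
im=cv2.imread('pics/w6.png');cv2.imwrite('pics/w6c.png',cv2.resize(im[190:350,240:400],None,fx=3.7,fy=3.7,interpolation=cv2.INTER_CUBIC))
```

```text
0.006 [array([320., 205.]), array([320., 228.]), array([320., 250.]), array([344., 228.]), array([296., 228.]), array([342., 212.])]
0.03 [array([320., 218.]), array([320., 244.]), array([320., 268.]), array([347., 244.]), array([292., 244.]), array([345., 226.])]
0.045 [array([320., 229.]), array([320., 257.]), array([320., 283.]), array([349., 257.]), array([290., 257.]), array([347., 237.])]
0.055 [array([320., 237.]), array([320., 266.]), array([320., 294.]), array([351., 266.]), array([288., 266.]), array([349., 246.])]
0.066 [array([320., 248.]), array([320., 279.]), array([320., 308.]), array([354., 279.]), array([285., 279.]), array([351., 257.])]
[319.5823 350.4969]
```

View pics/w6c.png

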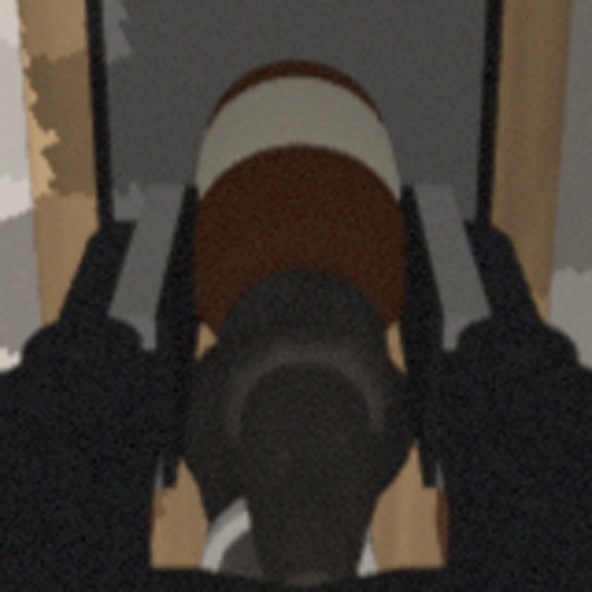

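Call:
arm_command --moves '[-0.006,0,0,0,0,0,1,-0.012,0,0,0,0,0,1,-0.015,0,0,0,0,-0.002,1,-0.015,0,0,0,0,-0.002,1,0,0,0,0,0,0,1,0,0,0,0,0,0,1]'

```text
clock: 14.47
eef_pos: [0.5057, -0.1607, 0.2655]
tool_rot: [-0.389, 0.59, 0.387, 0.592]
ft_force: [-1.4, -1.0, -2.1]
grip_width: 0.0278
```

```bash
python3 -c "
from h import *
go([*mt(.04),.059],v);shot('side','s7',(320,110,480,260),4)"
```

```text
t 14.47 grasp pt [ 0.5062 -0.161   0.1105] shift [ 0.0516 -0.0328 -0.1814] rot [ 0.0002 -0.      0.0042] F [-1.3702 -0.9849 -2.1452] w 0.02782834894752277 j [-0.3076  0.3997 -0.1514  1.0155 -0.0005  0.1013]
```

View pics/s7.png

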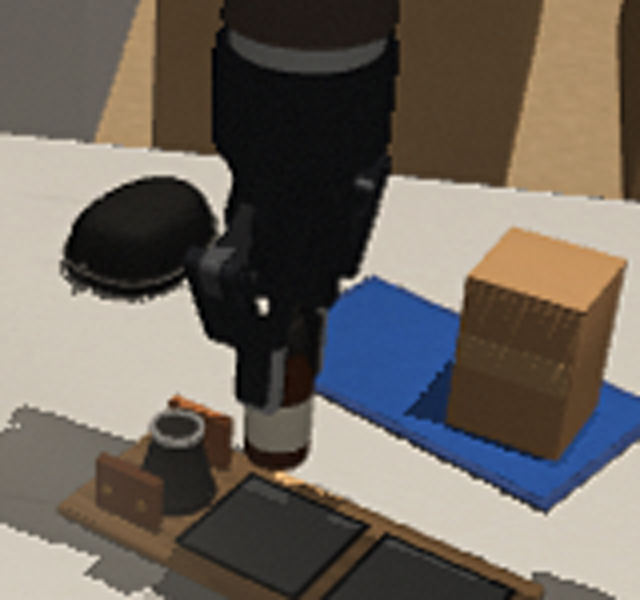

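Call:
arm_command --moves '[0,-0.003,-0.014,0,0,0.004,1,0,-0.004,-0.021,0,0,0,1,0,-0.004,-0.021,0,0,0,1,0,-0.004,-0.021,0,0,0,1,0,-0.004,-0.021,0,0,0,1,0,-0.004,-0.021,0,0,0,1,0,-0.004,-0.021,0,0,0,1,0,-0.004,-0.021,0,0,0,1,0,-0.002,-0.014,0,0,0,1,0,0,0,0,0,0,1,0,0,0,0,0,0,1]'

```text
clock: 15.43
eef_pos: [0.4627, -0.3397, 0.2538]
tool_rot: [-0.384, 0.592, 0.394, 0.588]
ft_force: [-0.2, 0.1, -1.4]
grip_width: 0.028
```

```bash
python3 -c "
from h import *
go([*mt(.04),.059],v)"
```

```text
t 15.43 grasp pt [ 0.4607 -0.3383  0.0989] shift [ 0.0398 -0.0019 -0.0003] rot [ 0.004   0.003  -0.0152] F [-0.1732  0.0527 -1.3971] w 0.027977887338658178 j [-0.6331  0.4962 -0.0286  1.0615 -0.0005 -0.2282]
```

Call:
arm_command --moves '[0.006,0,0,0.004,0.003,-0.013,1,0.01,0,0,0,0,0,1,0.012,0,0,0,0,0.002,1,0,0,0,0,0,0,1,0,0,0,0,0,0,1]'

```text
clock: 15.85
eef_pos: [0.4626, -0.3359, 0.2215]
tool_rot: [-0.386, 0.592, 0.392, 0.589]
ft_force: [0.2, -0.0, -1.1]
grip_width: 0.0276
```

```bash
python3 -c "
from h import *
go([*mt(.04),.0577],v)"
```

```text
t 15.85 grasp pt [ 0.4614 -0.3349  0.0665] shift [ 0.0088 -0.003  -0.0036] rot [ 0.0033  0.0026 -0.0094] F [ 0.2233 -0.0261 -1.0637] w 0.027618905651083138 j [-0.6281  0.5237 -0.0779  0.979   0.0005 -0.2224]
```

Call:
arm_command --moves '[0.003,-0.001,-0.002,0.003,0.003,-0.009,1,0.003,0,0,0,0,0,1,0.002,0,0,0,0,0,1,0,0,0,0,0,0,1]'

```text
clock: 16.18
eef_pos: [0.4635, -0.3368, 0.2131]
tool_rot: [-0.389, 0.591, 0.389, 0.591]
ft_force: [0.1, 0.4, -0.8]
grip_width: 0.0281
```

```bash
python3 -c "
from h import *
go([*mt(.04),.0577],v)"
```

```text
t 16.18 grasp pt [ 0.4635 -0.3368  0.0581] shift [ 0.0004 -0.0018 -0.0031] rot [ 0.0026 -0.0003  0.0002] F [ 0.0972  0.4406 -0.7905] w 0.028083168522533706 j [-0.6283  0.5313 -0.0901  0.9491 -0.0003 -0.2219]
```

Call:
arm_command --moves '[0.0015,0,0,0,0,0,1,0,0,0,0,0,0,1]'

```text
clock: 16.35
eef_pos: [0.464, -0.3371, 0.2133]
tool_rot: [-0.39, 0.59, 0.388, 0.591]
ft_force: [0.1, 0.2, -1.2]
grip_width: 0.0282
```

```bash
python3 -c "
from h import *
go([*mt(.04),.0577],v)"
```

```text
t 16.35 grasp pt [ 0.4643 -0.3374  0.0583] shift [ 0.0006 -0.0012 -0.003 ] rot [ 0.0027 -0.001   0.0029] F [ 0.1458  0.2199 -1.1609] w 0.028152469817843633 j [-0.6282  0.5311 -0.09    0.9466 -0.0003 -0.2219]
```

Call:
arm_command --moves '[0.002,0,0,0,0,0,1,0,0,0,0,0,0,1]'

```text
clock: 16.52
eef_pos: [0.4647, -0.3377, 0.2132]
tool_rot: [-0.391, 0.59, 0.386, 0.591]
ft_force: [-0.2, -0.3, -0.6]
grip_width: 0.0277
```

```bash
python3 -c "
from h import *
go([*mt(.04),.0577],v);shot('side','s8',(380,110,540,260),4)"
```

```text
t 16.52 grasp pt [ 0.4655 -0.3383  0.0582] shift [ 0.0005 -0.0003 -0.0028] rot [ 0.0026 -0.0018  0.0067] F [-0.2199 -0.2942 -0.5881] w 0.027663178297339892 j [-0.6283  0.5312 -0.0901  0.9426 -0.0003 -0.2219]
```

View pics/s8.png

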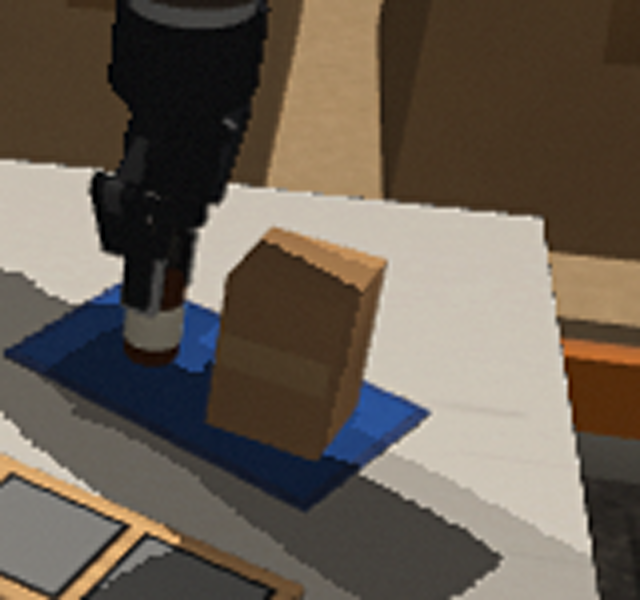

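Call:
arm_command --moves '[0,0,0,0,0,0.005,1,0,0,0,0,0,0,-1,0,0,0,0,0,0,-1,0,0,0,0,0,0,-1,0,0,0,0,0,0,-1,0,0,0,0,0,0,-1,0,0,0,0,0,0,-1,0,0,0,0,0,0,-1]'

```text
clock: 17.23
eef_pos: [0.4646, -0.3378, 0.2125]
tool_rot: [-0.389, 0.591, 0.388, 0.59]
ft_force: [-0.5, -0.6, 0.6]
grip_width: 0.0857
```

```bash
python3 -c "
from h import *
go([*mt(.04),.0577],v)"
```

```text
t 17.23 grasp pt [ 0.4645 -0.3381  0.0575] shift [-0.0002 -0.0003 -0.0026] rot [ 0.0022 -0.0017  0.0006] F [-0.4646 -0.6243  0.6047] w 0.08570894388798855 j [-0.6284  0.5344 -0.0867  0.9487 -0.0016 -0.2216]
```

Released at (0.4645, -0.338). I'll retreat straight up.

Call:
arm_command --moves '[-0.01,0,0,0,0,0,-1,-0.025,0,0,0,0,-0.002,-1,-0.03,0,0,0,0,-0.003,-1,-0.03,0,0,0,0,-0.003,-1,-0.03,0,0,0,0,-0.003,-1,0,0,0,0,0,0,-1,0,0,0,0,0,0,-1]'

```text
clock: 17.82
eef_pos: [0.4633, -0.3367, 0.345]
tool_rot: [-0.391, 0.589, 0.386, 0.592]
ft_force: [0.3, -0.4, -1.8]
grip_width: 0.0852
```

```bash
python3 -c "
from h import *
for s in (1,-1): go([*rk(.072),.2],s*u)
c=shot('wrist','w9');shot('side','s9',(340,120,520,270),4)"
```

```text
t 17.82 grasp pt [ 0.4644 -0.3373  0.19  ] shift [-0.01   -0.0277  0.1775] rot [1.5731 0.0057 0.0071] F [ 0.264  -0.3966 -1.7698] w 0.08523183913703174 j [-0.6287  0.4109  0.0884  1.24    0.0009 -0.222 ]
t 17.82 grasp pt [ 0.4644 -0.3373  0.19  ] shift [-0.01   -0.0277  0.1775] rot [-1.5685 -0.0071  0.0057] F [ 0.264  -0.3966 -1.7698] w 0.08523183913703174 j [-0.6287  0.4109  0.0884  1.24    0.0009 -0.222 ]
```

View pics/w9.png

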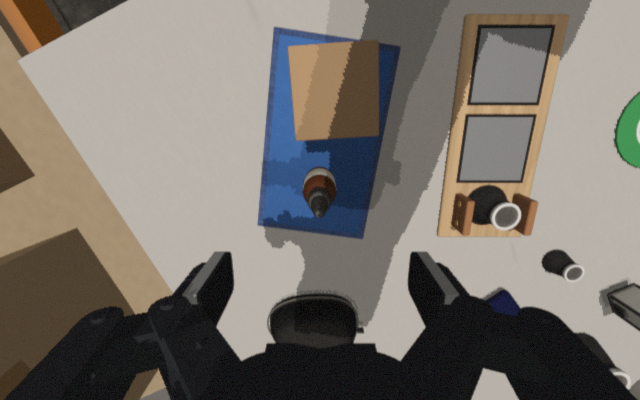

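View pics/s9.png

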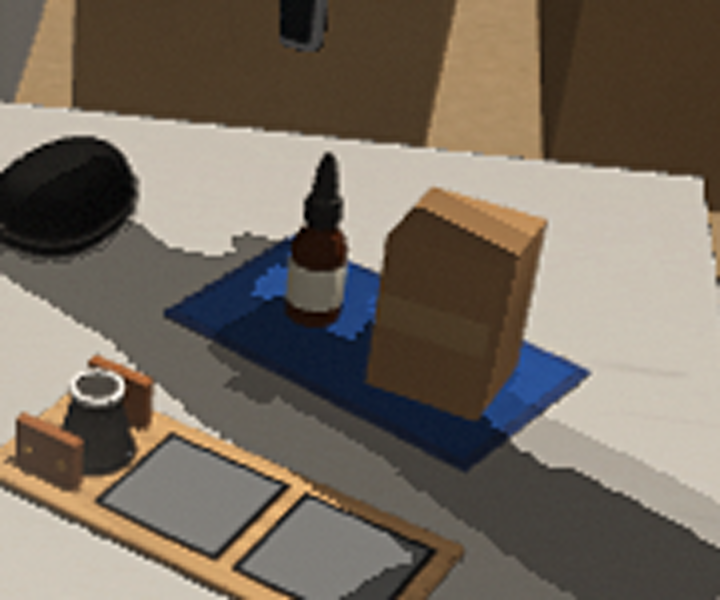

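Call:
arm_command --moves '[-0.002,-0.003,0.015,0,0.003,0.007,-1,-0.002,-0.003,0.021,0,0,0,-1,-0.002,-0.003,0.021,0,0,0,-1,-0.002,-0.003,0.021,0,0,0,-1,-0.002,-0.003,0.021,0,0,0,-1,-0.002,-0.003,0.021,0,0,0,-1,-0.002,-0.003,0.021,0,0,0,-1,-0.002,-0.003,0.021,0,0,0,-1,0,-0.003,0.015,0,0,0,-1,0,0,0,0,0,0,-1,0,0,0,0,0,0,-1]'

```text
clock: 18.83
eef_pos: [0.5578, -0.1775, 0.3427]
tool_rot: [-0.379, 0.599, 0.396, 0.584]
ft_force: [-0.2, -0.0, 0.1]
grip_width: 0.0857
```

Call:
arm_command --moves '[0,0,0,0.12,0,0,-1,0,0,0,0.12,0,0,-1,0,0,0,0.12,0,0,-1,0,0,0,0.12,0,0,-1,0,0,0,0.12,0,0,-1,0,0,0,0.12,0,0,-1,0,0,0,0.12,0,0,-1,0,0,0,0.12,0,0,-1,0,0,0,0.12,0,0,-1,0,0,0,0.12,0,0,-1,0,0,0,0.12,0,0,-1,0,0,0,0.12,0,0,-1,0,0,0,0.12,0,0,-1,0,0,0,0,0,0,-1,0,0,0,0,0,0,-1]'

```text
clock: 20.08
eef_pos: [0.5455, -0.1903, 0.3277]
tool_rot: [0.163, 0.71, -0.163, 0.665]
ft_force: [-0.1, -0.1, 0.4]
grip_width: 0.0855
```

```bash
python3 -c "
from h import *
go([*rk(.072),.2],u);c=shot('wrist','w10');print(c[1].tolist())"
```

```text
t 20.08 grasp pt [ 0.5358 -0.1881  0.173 ] shift [-0.028   0.0106  0.0077] rot [-0.0569 -0.0625  0.0139] F [-0.084  -0.1218  0.388 ] w 0.08546630040147185 j [-0.334   0.4642  0.124   1.2942 -0.0073  1.7029]
[[0.8914368584833047, 0.4117039852817461, 0.1893149646503007, 0.5770043088277349], [-0.4488974730969116, 0.8593892295190505, 0.2448289419857478, -0.12367211630057057], [-0.061898190479402274, -0.3032325521605173, 0.950904113633754, 0.296245846433665], [0.0, 0.0, 0.0, 1.0]]
```

View pics/w10.png

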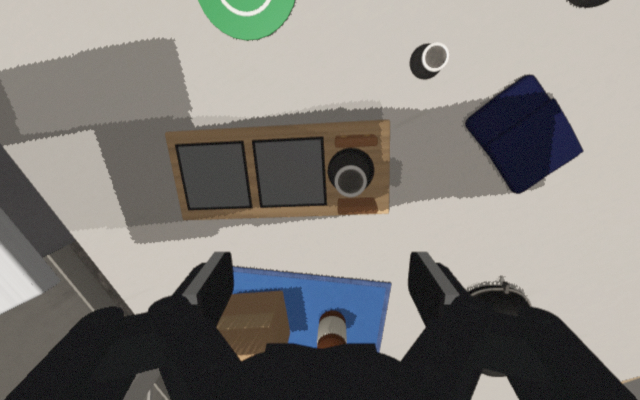

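Call:
arm_command --moves '[-0.018,0.01,0.008,-0.057,-0.062,0.014,-1,0,0,0,0,0,0,-1,0,0,0,0,0,0,-1,0,0,0,0,0,0,-1]'

```text
clock: 20.47
eef_pos: [0.5569, -0.1866, 0.3433]
tool_rot: [0.142, 0.694, -0.142, 0.691]
ft_force: [-0.6, -0.6, 0.7]
grip_width: 0.0854
```

```bash
python3 -c "
from h import *
go([*rk(.072),.19],u);c=shot('wrist','w11');print(np.array2string(c[1],precision=5,separator=','));np.save('w11.npy',c[1])
im=cv2.imread('pics/w11.png');cv2.imwrite('pics/w11c.png',cv2.resize(im[90:240,160:420],None,fx=3,fy=3,interpolation=cv2.INTER_CUBIC))"
```

```text
t 20.47 grasp pt [ 0.5562 -0.1864  0.1883] shift [-0.0017  0.0025  0.0011] rot [ 0.0052 -0.0046  0.001 ] F [-0.5812 -0.6122  0.6534] w 0.08542952294011641 j [-0.3231  0.4463  0.1387  1.2679 -0.0006  1.6514]
[[ 0.91952, 0.37499, 0.11779, 0.58601],
 [-0.39303, 0.88057, 0.26483,-0.1184 ],
 [-0.00441,-0.28981, 0.95707, 0.31283],
 [ 0.     , 0.     , 0.     , 1.     ]]
```

View pics/w11.png

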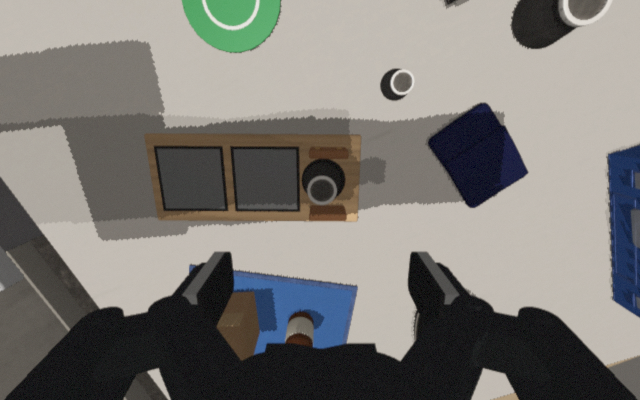

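View pics/w11c.png

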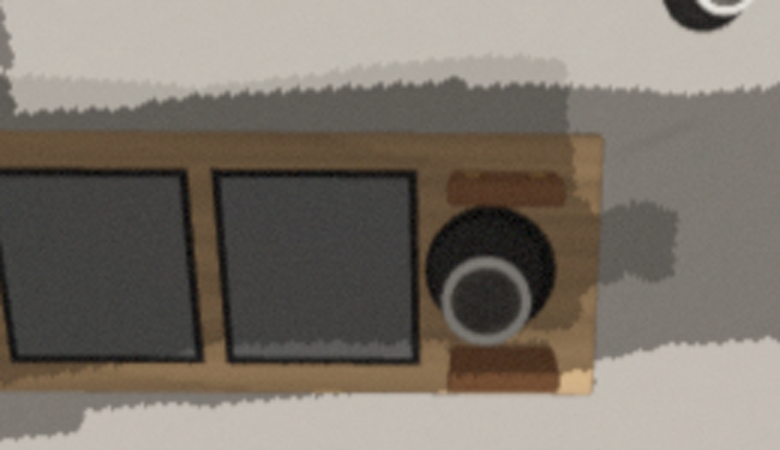

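The loupe in the alcove has its ring at (321,190). The small look-alike is at (400,82) and the large one at (583,8), so this is the middle size.

Run:
```python
from h import *
w=(bot.get_calibration("wrist")["mtx"],np.load('w11.npy'))
W=lambda p:uncrop(p,(160,90),3)
print("ring",onz(w,W((486,301)),.046)," foot widest c",onz(w,W((491,268)),.012))
P=[onz(w,W(p),.006) for p in((213,170),(417,171),(418,362),(230,362))];print(np.mean(P,0),rk(.012))
P=[onz(w,p,.006) for p in(W((603,134)),W((593,393)),(159,219.5),(145.5,134))];print(*P,np.mean(P,0),RC)
t=cal("top");print(tri([ray(w,W((486,301))),ray(t,uncrop((404,119),(220,195),4))]))
print("cheeks mid",onz(w,W(((567+558)/2,(205+347)/2)),.036),onz(w,W(((448+449)/2,(205+347)/2)),.036))
```

```text
ring [ 0.558 -0.184  0.046]  foot widest c [ 0.5606 -0.1822  0.012 ]
[ 0.5046 -0.1604  0.006 ] [ 0.5038 -0.1608]
[ 0.6125 -0.1559  0.006 ] [ 0.5761 -0.2411  0.006 ] [ 0.3765 -0.1547  0.006 ] [ 0.4133 -0.0705  0.006 ] [ 0.4946 -0.1555  0.006 ] [ 0.4928 -0.156 ]
(array([ 0.5579, -0.1854,  0.0419]), [np.float64(0.5522748307101384), np.float64(0.5522748307102023)])
cheeks mid [ 0.5824 -0.1884  0.036 ] [ 0.5492 -0.1742  0.036 ]
```

```bash
python3 -c "
from h import *
go([.559,-.184,.1],u)"
```

```text
t 20.52 grasp pt [ 0.5556 -0.1863  0.1878] shift [0.0878 0.0034 0.0018] rot [ 0.005  -0.0061  0.0013] F [-0.2807  0.2249 -0.6205] w 0.08569321284926346 j [-0.3232  0.4467  0.138   1.2682 -0.0008  1.6516]
```

Call:
arm_command --moves '[0.008,0.003,0.002,0.005,-0.006,0.001,-1,0.016,0,0,0,0.003,0,-1,0.016,0,0,0,0.003,0,-1,0.016,0,0,0,0.003,0,-1,0.016,0,0,0,0.003,0,-1,0,0,0,0,0,0,-1,0,0,0,0,0,0,-1]'

```text
clock: 21.1
eef_pos: [0.5577, -0.1838, 0.2624]
tool_rot: [0.145, 0.699, -0.143, 0.685]
ft_force: [0.8, -0.4, -0.1]
grip_width: 0.0855
```

```bash
python3 -c "
from h import *
go([.559,-.184,.026],u)"
```

```text
t 21.1 grasp pt [ 0.5549 -0.1828  0.1074] shift [0.0813 0.0004 0.0028] rot [-0.0022 -0.0196  0.0012] F [ 0.7683 -0.4245 -0.1076] w 0.08546984570913946 j [-0.3185  0.5136  0.0253  1.1021  0.0006  1.6635]
```

Call:
arm_command --moves '[0,0,0.001,-0.002,-0.018,0.001,-1,0,0,0,0,0,0,-1,0.014,0,0,0,0.001,0,-1,0.014,0,0,0,0.002,0,-1,0.01,0,0,0,0.002,0,-1,0,0,0,0,0,0,-1,0,0,0,0,0,0,-1]'

```text
clock: 21.68
eef_pos: [0.561, -0.1849, 0.2284]
tool_rot: [0.144, 0.69, -0.144, 0.694]
ft_force: [0.5, 0.4, -0.1]
grip_width: 0.0856
```

```bash
python3 -c "
from h import *
go([.559,-.184,.026],u);shot('side','s12',(300,110,480,270),4)"
```

```text
t 21.68 grasp pt [ 0.5618 -0.1851  0.0735] shift [ 0.0474 -0.     -0.0025] rot [-0.0003  0.0056 -0.0007] F [ 0.5227  0.3805 -0.0859] w 0.08555294074615716 j [-0.3184  0.5427 -0.0234  0.9991  0.0002  1.6617]
```

View pics/s12.png

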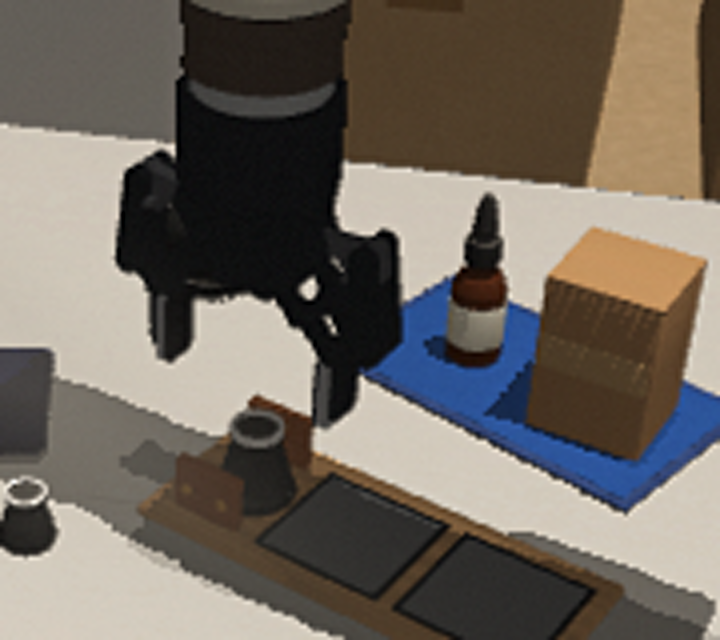

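Call:
arm_command --moves '[0.005,0,-0.002,0,0.005,0,-1,0.012,0,0,0,0.001,0,-1,0.012,0,0,0,0.002,0,-1,0.01,0,0,0,0.002,0,-1,0,0,0,0,0,0,-1,0,0,0,0,0,0,-1]'

```text
clock: 22.23
eef_pos: [0.5598, -0.1843, 0.1876]
tool_rot: [0.144, 0.693, -0.143, 0.692]
ft_force: [0.1, -0.2, 1.5]
grip_width: 0.0855
```

```bash
python3 -c "
from h import *
go([.559,-.184,.026],u);shot('wrist','w13')"
```

```text
t 22.23 grasp pt [ 0.5596 -0.184   0.0326] shift [ 0.0066 -0.0001 -0.0008] rot [-0.0004 -0.0017 -0.0011] F [ 0.1076 -0.2453  1.469 ] w 0.0855063610894197 j [-0.3183  0.5893 -0.0645  0.9186  0.0012  1.6619]
```

View pics/w13.png

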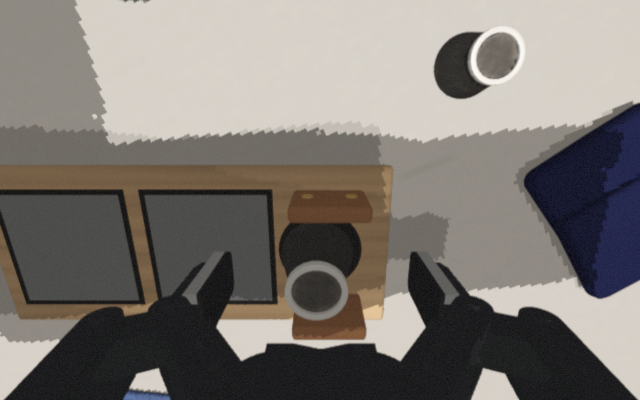

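Call:
arm_command --moves '[0.006,0,-0.001,0,-0.001,-0.001,-1,0,0,0,0,0,0,-1,0,0,0,0,0,0,1,0,0,0,0,0,0,1,0,0,0,0,0,0,1,0,0,0,0,0,0,1,0,0,0,0,0,0,1,0,0,0,0,0,0,1,0,0,0,0,0,0,1,0,0,0,0,0,0,1,0,0,0,0,0,0,1,0,0,0,0,0,0,1]'

```text
clock: 23.28
eef_pos: [0.5594, -0.184, 0.1826]
tool_rot: [0.144, 0.692, -0.144, 0.693]
ft_force: [-0.0, 0.9, -0.9]
grip_width: 0.0344
```

```bash
python3 -c "
from h import *
go([.559,-.184,.026],u);shot('wrist','w14')"
```

```text
t 23.28 grasp pt [ 0.5596 -0.1841  0.0276] shift [ 0.0016 -0.0001 -0.0003] rot [-0.0004  0.0019 -0.0002] F [-0.0054  0.8825 -0.897 ] w 0.03441161892585525 j [-0.3178  0.5931 -0.073   0.9027 -0.      1.6623]
```

View pics/w14.png

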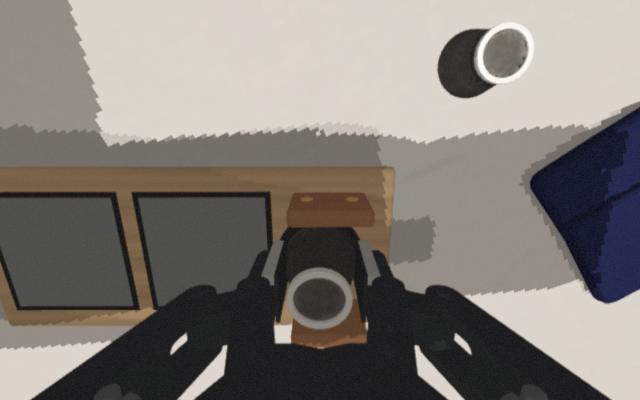

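Call:
arm_command --moves '[-0.006,0,0,0,0.001,0,1,-0.012,0,0,0,0,0,1,-0.015,0,0,0,-0.002,0,1,-0.015,0,0,0,-0.002,0,1,-0.015,0,0,0,-0.002,0,1,-0.01,0,0,0,-0.002,0,1,0,0,0,0,0,0,1,0,0,0,0,0,0,1]'

```text
clock: 24.0
eef_pos: [0.5585, -0.1837, 0.2593]
tool_rot: [0.143, 0.69, -0.144, 0.694]
ft_force: [1.1, -0.4, -0.6]
grip_width: 0.0343
```

```bash
python3 -c "
from h import *
go([.5478,.0028,.0276-.003],u)"
```

```text
t 24.0 grasp pt [ 0.5593 -0.1841  0.1043] shift [ 0.0792  0.1669 -0.0845] rot [-0.0004  0.0056  0.0001] F [ 1.0694 -0.4469 -0.5657] w 0.03428415677731658 j [-0.3177  0.5071  0.0057  1.0638 -0.0006  1.6625]
```

Call:
arm_command --moves '[0,0.014,-0.007,0,0.005,0,1,0,0.019,-0.01,0,0,0,1,0,0.019,-0.01,0,0,0,1,0,0.019,-0.01,0,0,0,1,0,0.019,-0.01,0,0,0,1,0,0.019,-0.01,0,0,0,1,0,0.019,-0.01,0,0,0,1,0,0.019,-0.01,0,0,0,1,0,0.016,-0.008,0,0,0,1,0,0,0,0,0,0,1,0,0,0,0,0,0,1]'

```text
clock: 24.92
eef_pos: [0.5393, 0.013, 0.2489]
tool_rot: [0.144, 0.699, -0.144, 0.685]
ft_force: [0.9, -0.4, 0.2]
grip_width: 0.0341
```

```bash
python3 -c "
from h import *
go([.5478,.0028,.0276-.003],u);c=shot('wrist','w15');np.save('w15.npy',c[1])"
```

```text
t 24.92 grasp pt [0.5364 0.0136 0.094 ] shift [ 0.0691 -0.0057  0.0131] rot [-0.0004 -0.0189  0.0041] F [ 0.8649 -0.397   0.1808] w 0.034121082316405274 j [ 0.0231  0.4421 -0.133   1.0146  0.0042  2.0033]
```

View pics/w15.png

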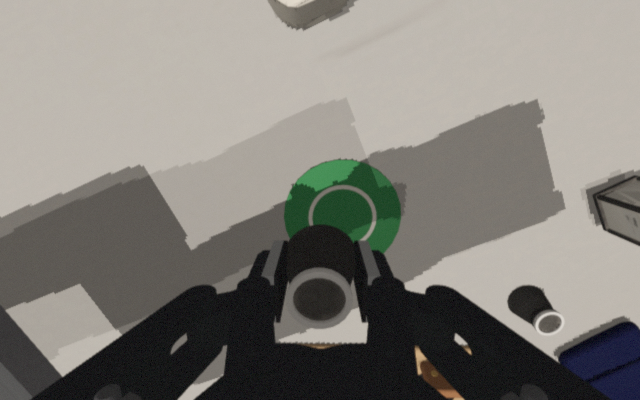

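Run:
```python
from h import *
w=(bot.get_calibration("wrist")["mtx"],np.load('w15.npy'))
# project pad circles at candidate centre
im=cv2.imread('pics/w15.png')
for c,col in(((.5478,.0028),(0,0,255)),((.5475,.0001),(255,0,255))):
  for r in(.026,.045):
    pts=np.array([proj(w,[c[0]+r*np.cos(a),c[1]+r*np.sin(a),.003]) for a in np.linspace(0,6.3,60)])
    cv2.polylines(im,[((pts-(260,140)+.5)*4-.5).astype(int)*0+pts.astype(int)],True,col,1)
cv2.imwrite('pics/w15o.png',cv2.resize(im[140:270,260:420],None,fx=4,fy=4,interpolation=cv2.INTER_NEAREST))
```

```text
(no output)
```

View pics/w15o.png

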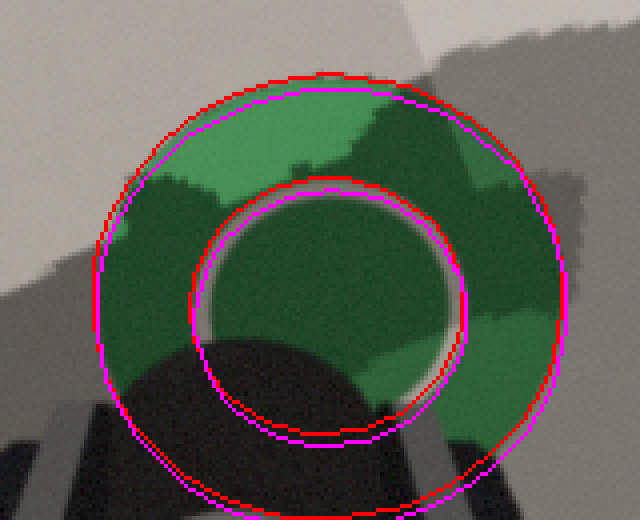

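Call:
arm_command --moves '[0,-0.006,0.009,0,-0.018,0.004,1,0,0,0,0,0,0,1,0,0,0,0,0,0,1,0.014,0,0,0,0.001,0,1,0.014,0,0,0,0.002,0,1,0.01,0,0,0,0.002,0,1,0,0,0,0,0,0,1,0,0,0,0,0,0,1]'

```text
clock: 25.63
eef_pos: [0.5467, -0.0036, 0.2092]
tool_rot: [0.148, 0.692, -0.147, 0.691]
ft_force: [0.9, 0.1, -0.3]
grip_width: 0.0341
```

```bash
python3 -c "
from h import *
go([.5478,.0018,.0276-.003],u)"
```

```text
t 25.63 grasp pt [ 0.5463 -0.0034  0.0542] shift [ 0.0296  0.0054 -0.0011] rot [-0.0111 -0.0025 -0.0001] F [ 0.9267  0.115  -0.3351] w 0.034106063033955435 j [-0.0068  0.4935 -0.1689  0.9106  0.0011  1.9841]
```

Call:
arm_command --moves '[0.002,0.005,-0.001,-0.01,-0.002,0,1,0,0,0,0,0,0,1,0.009,0,0,0,0.001,0,1,0.008,0,0,0,0.001,0,1,0,0,0,0,0,0,1,0,0,0,0,0,0,1]'

```text
clock: 26.13
eef_pos: [0.549, 0.0015, 0.1904]
tool_rot: [0.144, 0.692, -0.143, 0.693]
ft_force: [-1.0, 0.1, 0.3]
grip_width: 0.0343
```

```bash
python3 -c "
from h import *
go([.5478,.0018,.0276-.003],u)"
```

```text
t 26.13 grasp pt [0.5492 0.0017 0.0354] shift [ 0.0108 -0.0002 -0.0012] rot [-0.0007  0.0009 -0.0015] F [-1.0475  0.0907  0.3235] w 0.03430518567904421 j [ 0.0026  0.5196 -0.1836  0.8662  0.001   1.983 ]
```

Call:
arm_command --moves '[0.004,0,-0.001,0,0,0,1,0.004,0,0,0,0,0,1,0.0025,0,0,0,0,0,1,0,0,0,0,0,0,1]'

```text
clock: 26.47
eef_pos: [0.5482, 0.0022, 0.1792]
tool_rot: [0.144, 0.692, -0.143, 0.693]
ft_force: [-0.5, -0.1, 0.0]
grip_width: 0.0343
```

```bash
python3 -c "
from h import *
go([.5478,.0018,.0276-.003],u)"
```

```text
t 26.47 grasp pt [0.5486 0.0024 0.0242] shift [-0.0004 -0.0006 -0.0002] rot [-0.0003  0.0016 -0.0019] F [-0.4536 -0.099   0.0451] w 0.03429039751195488 j [ 0.0038  0.5329 -0.1966  0.8391  0.0011  1.9839]
```

Call:
arm_command --moves '[0.001,0,0,0,0,0,1,0,0,0,0,0,0,-1,0,0,0,0,0,0,-1,0,0,0,0,0,0,-1,0,0,0,0,0,0,-1,0,0,0,0,0,0,-1,0,0,0,0,0,0,-1,0,0,0,0,0,0,-1]'

```text
clock: 27.13
eef_pos: [0.5485, 0.0021, 0.1795]
tool_rot: [0.144, 0.691, -0.143, 0.694]
ft_force: [-0.2, 0.4, 0.6]
grip_width: 0.0854
```

```bash
python3 -c "
from h import *
go([.5478,.0018,.0276-.003],u);c=shot('wrist','w16')"
```

```text
t 27.13 grasp pt [0.5491 0.0023 0.0245] shift [-0.0001 -0.0006 -0.0006] rot [-0.0005  0.003  -0.0025] F [-0.234   0.4411  0.6279] w 0.08543662694190335 j [ 0.0036  0.5324 -0.1965  0.8382  0.0011  1.9839]
```

View pics/w16.png

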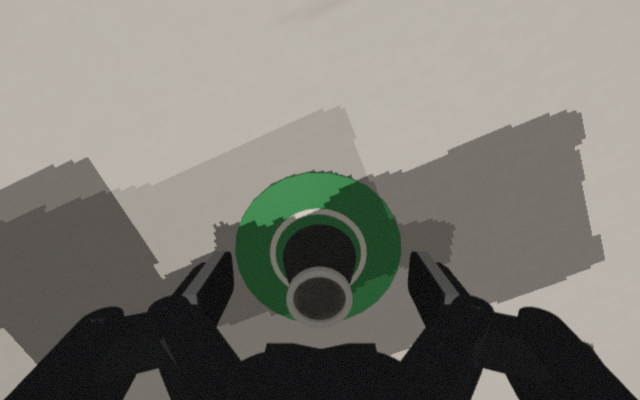

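The loupe stands concentric inside the pad's white ring. I'll retreat up, then rotate back for the bottle.

Call:
arm_command --moves '[-0.008,0,0,0,0,0,-1,-0.02,0,0,0,-0.002,0,-1,-0.03,0,0,0,-0.003,0,-1,-0.03,0,0,0,-0.003,0,-1,-0.03,0,0,0,-0.003,0,-1,-0.03,0,0,0,-0.003,0,-1,0,0,0,0,0,0,-1,0,0,0,0,0,0,-1]'

```text
clock: 27.85
eef_pos: [0.5459, 0.0023, 0.3358]
tool_rot: [0.143, 0.688, -0.145, 0.697]
ft_force: [-0.4, 0.3, -0.4]
grip_width: 0.0859
```

Call:
arm_command --moves '[0,0,0,-0.12,0,0,-1,0,0,0,-0.12,0,0,-1,0,0,0,-0.12,0,0,-1,0,0,0,-0.12,0,0,-1,0,0,0,-0.12,0,0,-1,0,0,0,-0.12,0,0,-1,0,0,0,-0.12,0,0,-1,0,0,0,-0.12,0,0,-1,0,0,0,-0.12,0,0,-1,0,0,0,-0.12,0,0,-1,0,0,0,-0.12,0,0,-1,0,0,0,-0.12,0,0,-1,0,0,0,-0.12,0,0,-1,0,0,0,0,0,0,-1,0,0,0,0,0,0,-1]'

```text
clock: 29.1
eef_pos: [0.541, 0.0022, 0.3257]
tool_rot: [-0.403, 0.584, 0.403, 0.578]
ft_force: [0.5, -0.7, 0.1]
grip_width: 0.0856
```

```bash
python3 -c "
from h import *
go([.4645,-.338,.19],v)"
```

```text
t 29.1 grasp pt [0.5399 0.0015 0.1708] shift [-0.0171 -0.0474 -0.3456] rot [ 0.0511 -0.007  -0.0048] F [ 0.4574 -0.6601  0.1331] w 0.085624199273964 j [ 0.0052  0.37   -0.0255  1.1825 -0.0047  0.3631]
```

Call:
arm_command --moves '[-0.01,0,0,0.051,-0.007,-0.005,-1,-0.001,-0.002,-0.012,0,0,0,-1,-0.001,-0.004,-0.021,0,0,0,-1,-0.001,-0.004,-0.021,0,0,0,-1,-0.001,-0.004,-0.021,0,0,0,-1,-0.001,-0.004,-0.021,0,0,0,-1,-0.001,-0.004,-0.021,0,0,0,-1,-0.001,-0.004,-0.021,0,0,0,-1,-0.001,-0.004,-0.021,0,0,0,-1,-0.001,-0.004,-0.021,0,0,0,-1,-0.001,-0.004,-0.021,0,0,0,-1,-0.001,-0.004,-0.021,0,0,0,-1,-0.001,-0.004,-0.021,0,0,0,-1,-0.001,-0.004,-0.021,0,0,0,-1,-0.001,-0.004,-0.021,0,0,0,-1,-0.001,-0.004,-0.021,0,0,0,-1,-0.001,-0.004,-0.021,0,0,0,-1,0,0,0,0,0,0,-1,0,0,0,0,0,0,-1]'

```text
clock: 30.68
eef_pos: [0.4491, -0.3469, 0.3439]
tool_rot: [-0.378, 0.602, 0.383, 0.591]
ft_force: [-0.1, 0.3, -0.7]
grip_width: 0.0849
```

```bash
python3 -c "
from h import *
go([.4645,-.338,.16],v)"
```

```text
t 30.68 grasp pt [ 0.4465 -0.3473  0.1889] shift [ 0.0286 -0.0106  0.0148] rot [-0.0264 -0.0093 -0.0148] F [-0.0628  0.2804 -0.6642] w 0.08494515201409272 j [-0.6548  0.4108  0.0851  1.2574 -0.0125 -0.2193]
```

Call:
arm_command --moves '[0.01,-0.011,0.0145,-0.026,-0.009,-0.015,-1,0,0,0,0,0,0,-1,0,0,0,0,0,0,-1,0,0,0,0,0,0,-1]'

```text
clock: 31.02
eef_pos: [0.4635, -0.3384, 0.3321]
tool_rot: [-0.386, 0.592, 0.388, 0.591]
ft_force: [-0.4, -0.6, 0.4]
grip_width: 0.0854
```

```bash
python3 -c "
from h import *
go([.4645,-.338,.0577],v);shot('wrist','w17');shot('top','t17',(220,120,420,320),3)"
```

```text
t 31.02 grasp pt [ 0.4631 -0.3382  0.1771] shift [ 0.1194 -0.0011  0.0008] rot [-0.003  -0.0002 -0.0027] F [-0.4031 -0.596   0.3835] w 0.0854033366942764 j [-0.6304  0.4261  0.0773  1.2246 -0.0008 -0.2185]
```

View pics/w17.png

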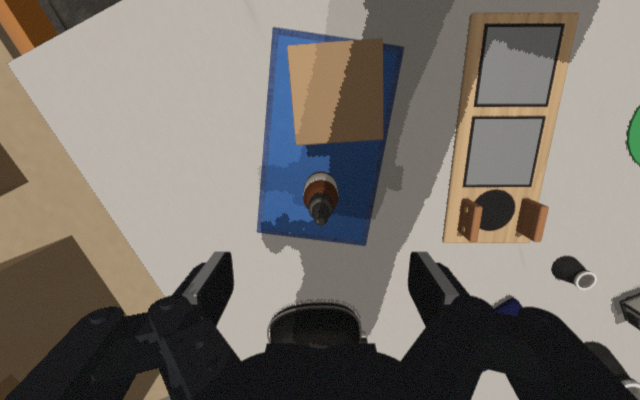

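View pics/t17.png

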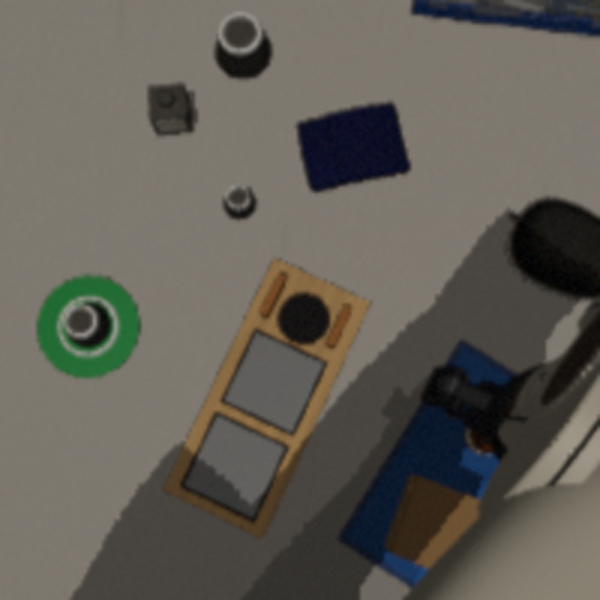

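Call:
arm_command --moves '[0.008,-0.001,0.001,-0.003,0,-0.002,-1,0.012,0,0,0,0,0.001,-1,0.015,0,0,0,0,0.002,-1,0.015,0,0,0,0,0.002,-1,0,0,0,0,0,0,-1,0,0,0,0,0,0,-1]'

```text
clock: 31.62
eef_pos: [0.4652, -0.3375, 0.2817]
tool_rot: [-0.389, 0.592, 0.388, 0.59]
ft_force: [-0.6, 0.3, 0.3]
grip_width: 0.0852
```

```bash
python3 -c "
from h import *
go([.4645,-.338,.0577],v)"
```

```text
t 31.62 grasp pt [ 0.465  -0.3377  0.1267] shift [ 0.069   0.0004 -0.0006] rot [ 0.0012 -0.0019 -0.0004] F [-0.6321  0.2541  0.2724] w 0.08524604819169364 j [-0.6272  0.4652 -0.      1.1056 -0.0019 -0.2194]
```

Call:
arm_command --moves '[0.01,0,0,0,0,0,-1,0.013,0,0,0,0,0.001,-1,0.013,0,0,0,0,0.002,-1,0.013,0,0,0,0,0.002,-1,0,0,0,0,0,0,-1,0,0,0,0,0,0,-1]'

```text
clock: 32.12
eef_pos: [0.4665, -0.3384, 0.2333]
tool_rot: [-0.39, 0.592, 0.387, 0.59]
ft_force: [-0.4, 0.1, 0.5]
grip_width: 0.0852
```

```bash
python3 -c "
from h import *
go([.4645,-.338,.0577],v);shot('wrist','w18')"
```

```text
t 32.12 grasp pt [ 0.4665 -0.339   0.0783] shift [ 0.0206  0.002  -0.0004] rot [ 0.0014 -0.0036  0.0021] F [-0.4439  0.1302  0.4578] w 0.08521475264424198 j [-0.6269  0.5137 -0.0593  0.995  -0.0031 -0.2193]
```

View pics/w18.png

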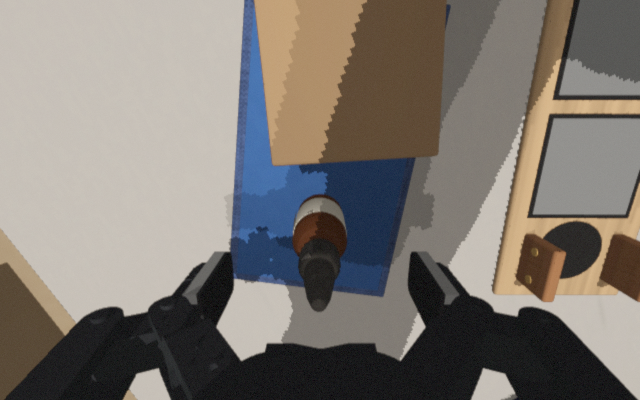

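Centred on the bottle. I'll lower the last 20 mm and close.

Call:
arm_command --moves '[0.008,0.002,0,0.001,-0.003,0.002,-1,0.009,0,0,0,0,0.001,-1,0,0,0,0,0,0,-1,0,0,0,0,0,0,-1]'

```text
clock: 32.5
eef_pos: [0.4653, -0.3382, 0.2174]
tool_rot: [-0.389, 0.591, 0.387, 0.591]
ft_force: [-0.0, -0.4, -0.1]
grip_width: 0.0853
```

```bash
python3 -c "
from h import *
go([.4645,-.338,.0577],v)"
```

```text
t 32.5 grasp pt [ 0.4657 -0.3386  0.0624] shift [ 0.0047  0.0008 -0.0001] rot [ 0.0003 -0.0013  0.0034] F [-0.0486 -0.4308 -0.1159] w 0.08527973816224511 j [-0.6284  0.529  -0.081   0.9572 -0.0005 -0.2197]
```

Call:
arm_command --moves '[0.004,0,0,0,-0.001,0.003,-1,0,0,0,0,0,0,-1,0,0,0,0,0,0,1,0,0,0,0,0,0,1,0,0,0,0,0,0,1,0,0,0,0,0,0,1,0,0,0,0,0,0,1,0,0,0,0,0,0,1,0,0,0,0,0,0,1,0,0,0,0,0,0,1,0,0,0,0,0,0,1,0,0,0,0,0,0,1]'

```text
clock: 33.5
eef_pos: [0.4657, -0.3386, 0.2143]
tool_rot: [-0.389, 0.591, 0.387, 0.591]
ft_force: [0.1, 0.1, -0.7]
grip_width: 0.0275
```

```bash
python3 -c "
from h import *
go([.4645,-.338,.0577],v)"
```

```text
t 33.5 grasp pt [ 0.466  -0.3388  0.0593] shift [0.0016 0.0013 0.    ] rot [ 0.0002 -0.0009  0.0023] F [ 0.0822  0.0533 -0.6608] w 0.027538482696178708 j [-0.6285  0.534  -0.0818  0.9525 -0.0003 -0.2198]
```

Call:
arm_command --moves '[-0.006,0,0,0,0,0,1,-0.012,0,0,0,0,0,1,-0.015,0,0,0,0,-0.002,1,-0.015,0,0,0,0,-0.002,1,0,0,0,0,0,0,1,0,0,0,0,0,0,1]'

```text
clock: 34.0
eef_pos: [0.4649, -0.3379, 0.2637]
tool_rot: [-0.389, 0.591, 0.387, 0.592]
ft_force: [0.2, -0.0, -0.8]
grip_width: 0.0274
```

```bash
python3 -c "
from h import *
go([.507,-.1615,.062],v)"
```

```text
t 34.0 grasp pt [ 0.4653 -0.338   0.1087] shift [0.0466 0.0316 0.1786] rot [0.0003 0.0002 0.0024] F [ 0.1897 -0.0202 -0.792 ] w 0.0273666692369871 j [-0.6287  0.4807 -0.026   1.0618  0.0007 -0.2199]
```

Call:
arm_command --moves '[0,0.003,0.014,0,0,0.002,1,0,0.004,0.021,0,0,0,1,0,0.004,0.021,0,0,0,1,0,0.004,0.021,0,0,0,1,0,0.004,0.021,0,0,0,1,0,0.004,0.021,0,0,0,1,0,0.004,0.021,0,0,0,1,0,0.003,0.021,0,0,0,1,0,0.002,0.014,0,0,0,1,0,0,0,0,0,0,1,0,0,0,0,0,0,1]'

```text
clock: 34.92
eef_pos: [0.503, -0.1497, 0.2542]
tool_rot: [-0.383, 0.594, 0.393, 0.588]
ft_force: [-0.5, -0.6, -0.7]
grip_width: 0.0279
```

```bash
python3 -c "
from h import *
go([.507,-.1615,.0623],v)"
```

```text
t 34.92 grasp pt [ 0.5008 -0.1484  0.0992] shift [ 0.0367 -0.009  -0.0093] rot [ 0.0005  0.0022 -0.0163] F [-0.4554 -0.6434 -0.6895] w 0.027910839626323042 j [-0.2904  0.4097 -0.1694  1.0076  0.0041  0.1181]
```

Call:
arm_command --moves '[0,-0.008,-0.009,0,0.002,-0.015,1,0,0,0,0,0,0,1,0.009,0,0,0,0,0.001,1,0.011,0,0,0,0,0.001,1,0.007,0,0,0,0,0.001,1,0,0,0,0,0,0,1,0,0,0,0,0,0,1]'

```text
clock: 35.5
eef_pos: [0.5051, -0.1652, 0.2227]
tool_rot: [-0.385, 0.594, 0.388, 0.591]
ft_force: [-0.9, -0.0, -1.0]
grip_width: 0.0273
```

```bash
python3 -c "
from h import *
go([.507,-.1615,.0623],v)"
```

```text
t 35.5 grasp pt [ 0.5041 -0.165   0.0677] shift [ 0.0054 -0.0003  0.0041] rot [-0.0053 -0.0011 -0.0063] F [-0.9355 -0.0153 -0.9583] w 0.02729926786311959 j [-0.3159  0.4534 -0.1948  0.929  -0.0005  0.0984]
```

Call:
arm_command --moves '[0,0,0.004,-0.005,-0.001,-0.006,1,0,0,0,0,0,0,1,0.003,0,0,0,0,0,1,0.002,0,0,0,0,0,1,0,0,0,0,0,0,1]'

```text
clock: 35.92
eef_pos: [0.5071, -0.1618, 0.218]
tool_rot: [-0.388, 0.591, 0.387, 0.592]
ft_force: [0.5, -0.4, -1.6]
grip_width: 0.0276
```

```bash
python3 -c "
from h import *
go([.507,-.1615,.0623],v)"
```

```text
t 35.92 grasp pt [ 0.5073 -0.1618  0.063 ] shift [0.0007 0.0002 0.0002] rot [-0.0009  0.0002  0.0015] F [ 0.5289 -0.3628 -1.6104] w 0.027648779266916626 j [-0.3089  0.4574 -0.2029  0.9089  0.0001  0.1011]
```

Call:
arm_command --moves '[0.0015,0,0,0,0,0.001,1,0,0,0,0,0,0,1,0,0,0,0,0,0,1]'

```text
clock: 36.17
eef_pos: [0.5077, -0.1618, 0.2176]
tool_rot: [-0.389, 0.591, 0.387, 0.592]
ft_force: [-0.7, 0.1, -1.7]
grip_width: 0.0277
```

```bash
python3 -c "
from h import *
go([.507,-.1615,.0623],v)"
```

```text
t 36.17 grasp pt [ 0.5082 -0.162   0.0626] shift [0.0003 0.0008 0.    ] rot [-0.0005  0.0003  0.0031] F [-0.6597  0.1331 -1.6999] w 0.027690328098689786 j [-0.3085  0.4584 -0.2027  0.9067 -0.      0.101 ]
```

Call:
arm_command --moves '[0.0015,0,0,0,0,0.002,1,0,0,0,0,0,0,1,0,0,0,0,0,0,1]'

```text
clock: 36.42
eef_pos: [0.5084, -0.162, 0.2176]
tool_rot: [-0.389, 0.59, 0.387, 0.592]
ft_force: [-0.3, 0.1, -1.3]
grip_width: 0.0278
```

```bash
python3 -c "
from h import *
go([.507,-.1615,.0623],v)"
```

```text
t 36.42 grasp pt [ 0.509  -0.1623  0.0626] shift [ 0.0003  0.0015 -0.0001] rot [-0.0005  0.0003  0.004 ] F [-0.265   0.0575 -1.2662] w 0.027773522264483805 j [-0.3085  0.4592 -0.2013  0.9062 -0.0001  0.101 ]
```

Call:
arm_command --moves '[0.001,0.002,0,0,0,0.003,1,0,0,0,0,0,0,1,0,0,0,0,0,0,-1,0,0,0,0,0,0,-1,0,0,0,0,0,0,-1,0,0,0,0,0,0,-1,0,0,0,0,0,0,-1,0,0,0,0,0,0,-1,0,0,0,0,0,0,-1]'

```text
clock: 37.17
eef_pos: [0.5062, -0.1611, 0.2158]
tool_rot: [-0.388, 0.591, 0.388, 0.591]
ft_force: [0.1, -0.3, 0.2]
grip_width: 0.0853
```

```bash
python3 -c "
from h import *
go([.507,-.1615,.0623],v)"
```

```text
t 37.17 grasp pt [ 0.5062 -0.161   0.0608] shift [-0.0015 -0.0009 -0.0001] rot [-0.0004  0.0003 -0.0001] F [ 0.1458 -0.3283  0.1916] w 0.08530226206978461 j [-0.3081  0.4592 -0.2071  0.9046  0.0003  0.1013]
```

Call:
arm_command --moves '[-0.008,0,0,0,0,0,-1,-0.02,0,0,0,0,-0.002,-1,-0.03,0,0,0,0,-0.003,-1,-0.03,0,0,0,0,-0.003,-1,-0.03,0,0,0,0,-0.003,-1,0,0,0,0,0,0,-1,0,0,0,0,0,0,-1]'

```text
clock: 37.75
eef_pos: [0.5048, -0.1606, 0.3401]
tool_rot: [-0.39, 0.59, 0.386, 0.592]
ft_force: [-0.4, -0.7, 0.7]
grip_width: 0.0856
```

```bash
python3 -c "
from h import *
go([.3885,-.2935,.18],v);c=shot('wrist','w20');np.save('w20.npy',c[1]);shot('side','s20',(300,150,500,310),4)"
```

```text
t 37.75 grasp pt [ 0.5057 -0.161   0.1851] shift [ 0.0048  0.0538 -0.1682] rot [-0.0004 -0.0002  0.0068] F [-0.4088 -0.7385  0.7183] w 0.08562419368619802 j [-0.3078  0.3321 -0.0415  1.1904 -0.0009  0.1016]
```

View pics/w20.png

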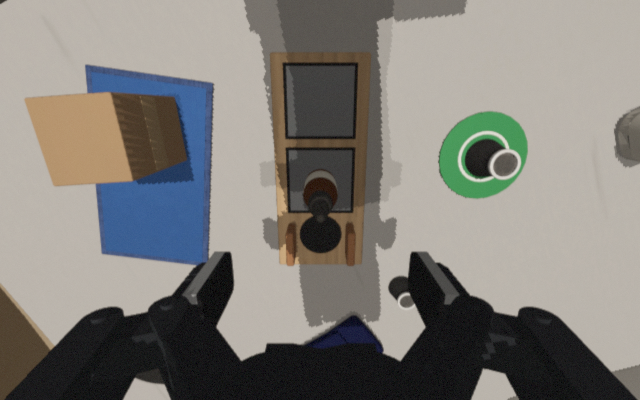

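View pics/s20.png

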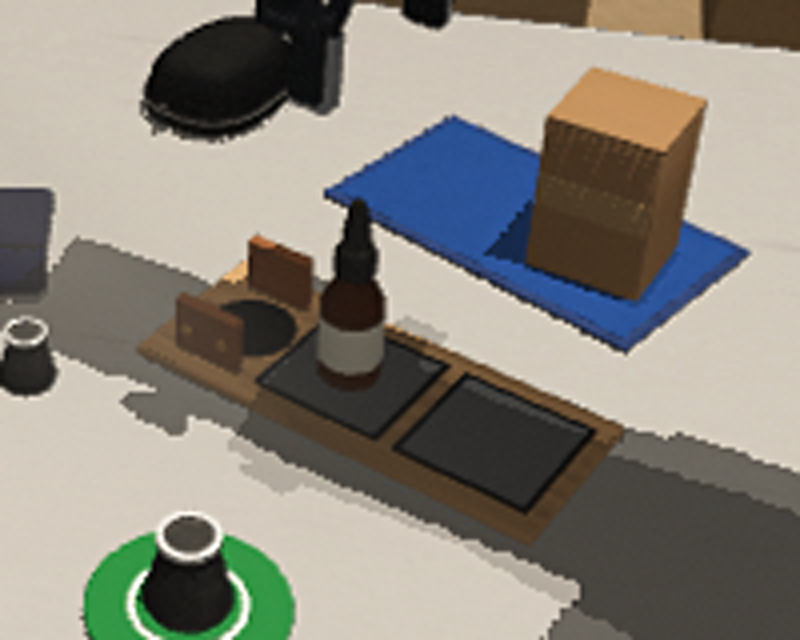

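Call:
arm_command --moves '[0,0.004,-0.012,0,0,0.007,-1,0,0.007,-0.02,0,0,0,-1,0,0.007,-0.02,0,0,0,-1,0,0.007,-0.02,0,0,0,-1,0,0.007,-0.02,0,0,0,-1,0,0.007,-0.02,0,0,0,-1,0,0.007,-0.02,0,0,0,-1,0,0.006,-0.02,0,0,0,-1,0,0.003,-0.012,0,0,0,-1,0,0,0,0,0,0,-1,0,0,0,0,0,0,-1]'

```text
clock: 38.77
eef_pos: [0.3738, -0.2955, 0.3247]
tool_rot: [-0.376, 0.598, 0.399, 0.585]
ft_force: [0.2, -0.4, -0.3]
grip_width: 0.0851
```

```bash
python3 -c "
from h import *
go([.3897,-.2943,.068],v)"
```

```text
t 38.77 grasp pt [ 0.3686 -0.2929  0.1698] shift [ 0.1012 -0.0179  0.0072] rot [-0.0006  0.0021 -0.0369] F [ 0.2388 -0.3728 -0.3163] w 0.08508878054381083 j [-0.667   0.2625 -0.1818  1.1627 -0.0074 -0.2572]
```

Call:
arm_command --moves '[0,-0.013,0.007,0,0.002,-0.036,-1,0,0,0,0,0,0,-1,0,0,0,0,0,0,-1]'

```text
clock: 39.02
eef_pos: [0.3874, -0.2934, 0.3217]
tool_rot: [-0.385, 0.592, 0.39, 0.591]
ft_force: [-0.1, 0.2, 0.2]
grip_width: 0.0855
```

```bash
python3 -c "
from h import *
go([.3897,-.2943,.068],v)
c=shot('wrist','w21')"
```

```text
t 39.02 grasp pt [ 0.3866 -0.2927  0.1667] shift [ 0.0987 -0.0031 -0.0001] rot [-0.0012  0.0019 -0.0069] F [-0.0789  0.1522  0.2446] w 0.08548493026352083 j [-0.6482  0.2701 -0.1795  1.1283  0.0002 -0.238 ]
```

View pics/w21.png

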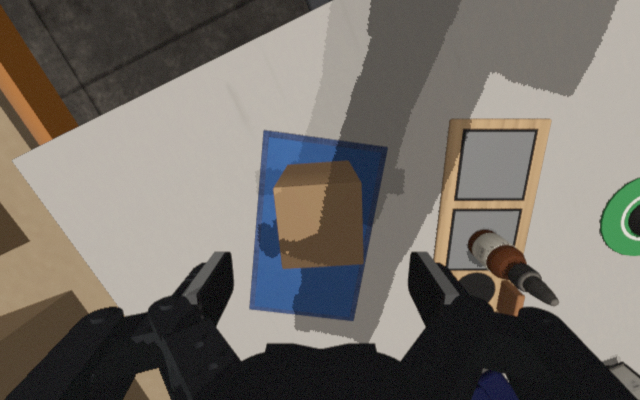

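Run:
```python
from h import *
im=cv2.imread('pics/w21.png');cv2.imwrite('pics/w21c.png',cv2.resize(im[150:280,255:385],None,fx=4.5,fy=4.5,interpolation=cv2.INTER_CUBIC))
```

```text
(no output)
```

View pics/w21c.png

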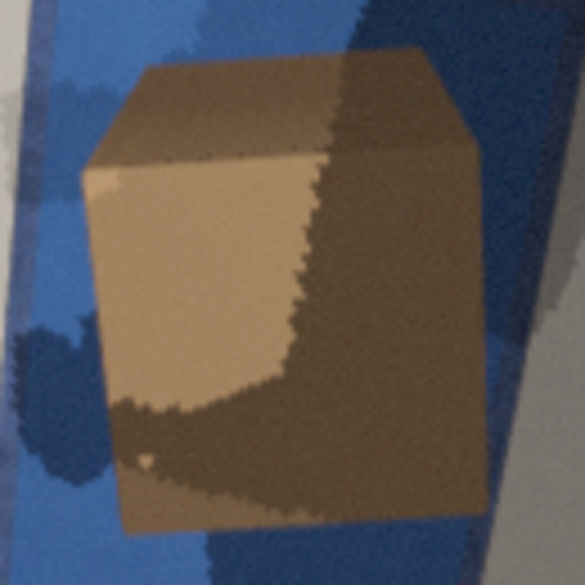

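Run:
```python
from h import *
w=cal("wrist",dict(eef_pos=np.array([.3874,-.2934,.3217]),tool_rot=np.array([-.385,.592,.390,.591])))
W=lambda p:uncrop(p,(255,150),4.5)
P=[onz(w,W(p),.097) for p in((83,172),(480,147),(488,513),(127,534))];print(*P,np.mean(P,0))
for a,b in((0,1),(1,2),(2,3),(3,0)): d=P[b]-P[a];print(np.linalg.norm(d),np.arctan2(d[1],d[0]))
B=[onz(w,W(p),.003) for p in((150,67),(420,46))];print(*B,np.mean(B,0)[:2]+.031*u);d=B[1]-B[0];print(np.arctan2(d[1],d[0]))
```

```text
[ 0.3525 -0.3117  0.097 ] [ 0.3726 -0.256   0.097 ] [ 0.4296 -0.2768  0.097 ] [ 0.4096 -0.3318  0.097 ] [ 0.3911 -0.2941  0.097 ]
0.05922202734849526 1.2234385443533853
0.0606300535352247 -0.3509852378155431
0.05845039461331109 -1.9191254566997387
0.06057539165844032 2.8033431177805497
[ 0.353  -0.3113  0.003 ] [ 0.3722 -0.2561  0.003 ] [ 0.391 -0.296]
1.2371409187842979
```

```bash
python3 -c "
from h import *
go([.391,-.2943,.068],[np.sin(.352),np.cos(.352)])"
```

```text
t 39.07 grasp pt [ 0.3868 -0.2927  0.1668] shift [ 0.0988 -0.0041  0.0003] rot [-0.0581  0.0022 -0.0063] F [-0.8512 -0.0327 -0.3017] w 0.08546400008258936 j [-0.648   0.2701 -0.1793  1.128   0.0004 -0.238 ]
```

Call:
arm_command --moves '[0.004,-0.003,0,-0.058,0.002,-0.006,-1,0,0,0,0,0,0,-1,0.012,0,0,0,0,0.001,-1,0.015,0,0,0,0,0.002,-1,0.015,0,0,0,0,0.002,-1,0,0,0,0,0,0,-1,0,0,0,0,0,0,-1]'

```text
clock: 39.65
eef_pos: [0.39, -0.2921, 0.2752]
tool_rot: [-0.402, 0.582, 0.408, 0.578]
ft_force: [0.7, -0.4, 0.3]
grip_width: 0.0854
```

```bash
python3 -c "
from h import *
go([.391,-.2943,.068],[np.sin(.352),np.cos(.352)])"
```

```text
t 39.65 grasp pt [ 0.3885 -0.2915  0.1202] shift [ 0.0522 -0.0022 -0.0018] rot [ 0.001   0.0005 -0.0102] F [ 0.7455 -0.4247  0.2743] w 0.08536312249533012 j [-0.6421  0.3185 -0.2455  1.0167 -0.0025 -0.2911]
```

Call:
arm_command --moves '[0.006,-0.001,-0.002,0.001,0,-0.009,-1,0.013,0,0,0,0,0.001,-1,0.013,0,0,0,0,0.002,-1,0.01,0,0,0,0,0.002,-1,0,0,0,0,0,0,-1,0,0,0,0,0,0,-1]'

```text
clock: 40.15
eef_pos: [0.3917, -0.2956, 0.2352]
tool_rot: [-0.405, 0.58, 0.403, 0.58]
ft_force: [-0.2, 0.6, 0.8]
grip_width: 0.086
```

```bash
python3 -c "
from h import *
go([.391,-.2943,.068],[np.sin(.352),np.cos(.352)])"
```

```text
t 40.15 grasp pt [ 0.3918 -0.2959  0.0802] shift [0.0122 0.0011 0.001 ] rot [-0.0017 -0.0018  0.0018] F [-0.151   0.6419  0.7755] w 0.08601110987987805 j [-0.6462  0.3664 -0.2964  0.9058 -0.0012 -0.2925]
```

Call:
arm_command --moves '[0.006,0.001,0.001,-0.001,-0.002,0.002,-1,0.004,0,0,0,0,0.001,-1,0,0,0,0,0,0,-1,0,0,0,0,0,0,1,0,0,0,0,0,0,1,0,0,0,0,0,0,1,0,0,0,0,0,0,1,0,0,0,0,0,0,1,0,0,0,0,0,0,1,0,0,0,0,0,0,1,0,0,0,0,0,0,1]'

```text
clock: 41.07
eef_pos: [0.3918, -0.2948, 0.2266]
tool_rot: [-0.405, 0.58, 0.404, 0.58]
ft_force: [0.1, 0.7, -1.4]
grip_width: 0.0594
```

```bash
python3 -c "
from h import *
go([.391,-.2943,.068],[np.sin(.352),np.cos(.352)])"
```

```text
t 41.07 grasp pt [ 0.3921 -0.295   0.0716] shift [0.0036 0.0009 0.0002] rot [-0.0009 -0.0007  0.0023] F [ 0.0798  0.7108 -1.3712] w 0.059363860628327735 j [-0.6451  0.3767 -0.3078  0.8839  0.     -0.2922]
```

Call:
arm_command --moves '[-0.008,0,0,0,0,0.002,1,-0.015,0,0,0,0,-0.002,1,-0.02,0,0,0,0,-0.003,1,-0.02,0,0,0,0,-0.003,1,0,0,0,0,0,0,1,0,0,0,0,0,0,1]'

```text
clock: 41.57
eef_pos: [0.3909, -0.2941, 0.2926]
tool_rot: [-0.406, 0.579, 0.403, 0.581]
ft_force: [-0.2, -0.6, -1.2]
grip_width: 0.0596
```

```bash
python3 -c "
from h import *
go([.4325,-.1295,.0746],v)"
```

```text
t 41.57 grasp pt [ 0.3915 -0.2942  0.1376] shift [0.0631 0.0181 0.1688] rot [0.0562 0.0007 0.0041] F [-0.1989 -0.6389 -1.219 ] w 0.05961992969557258 j [-0.6455  0.2983 -0.2233  1.0455  0.0017 -0.2927]
```

Call:
arm_command --moves '[0,0,0,0.056,0,0.004,1,0,0.003,0.014,0,0,0,1,0,0.004,0.02,0,0,0,1,0,0.004,0.02,0,0,0,1,0,0.004,0.02,0,0,0,1,0,0.004,0.02,0,0,0,1,0,0.004,0.02,0,0,0,1,0,0.003,0.02,0,0,0,1,0,0.002,0.014,0,0,0,1,0,0,0,0,0,0,1,0,0,0,0,0,0,1]'

```text
clock: 42.48
eef_pos: [0.4229, -0.141, 0.2851]
tool_rot: [-0.383, 0.595, 0.389, 0.59]
ft_force: [-0.3, -0.6, -1.2]
grip_width: 0.0598
```

```bash
python3 -c "
from h import *
go([.4325,-.1295,.0746],v)"
```

```text
t 42.48 grasp pt [ 0.4213 -0.1404  0.1302] shift [ 0.0555 -0.0047  0.0144] rot [-0.006  -0.0007 -0.011 ] F [-0.3477 -0.5747 -1.2092] w 0.059815833553785565 j [-0.3219  0.2337 -0.3348  1.0134  0.0003  0.0932]
```

Call:
arm_command --moves '[0,-0.004,0.014,-0.006,-0.001,-0.01,1,0,0,0,0,0,0,1,0.012,0,0,0,0,0.001,1,0.013,0,0,0,0,0.002,1,0.01,0,0,0,0,0.002,1,0,0,0,0,0,0,1,0,0,0,0,0,0,1]'

```text
clock: 43.07
eef_pos: [0.4303, -0.1342, 0.2471]
tool_rot: [-0.385, 0.595, 0.388, 0.589]
ft_force: [-0.0, 0.4, -1.8]
grip_width: 0.0595
```

```bash
python3 -c "
from h import *
go([.4325,-.1295,.0746],v);shot('side','s22',(320,130,500,290),4)"
```

```text
t 43.07 grasp pt [ 0.4288 -0.1342  0.0921] shift [ 0.0175 -0.0003  0.0053] rot [-0.005  -0.0042 -0.009 ] F [-0.0049  0.4182 -1.8297] w 0.059505102291880205 j [-0.3014  0.2877 -0.3771  0.9154 -0.0031  0.1126]
```

View pics/s22.png

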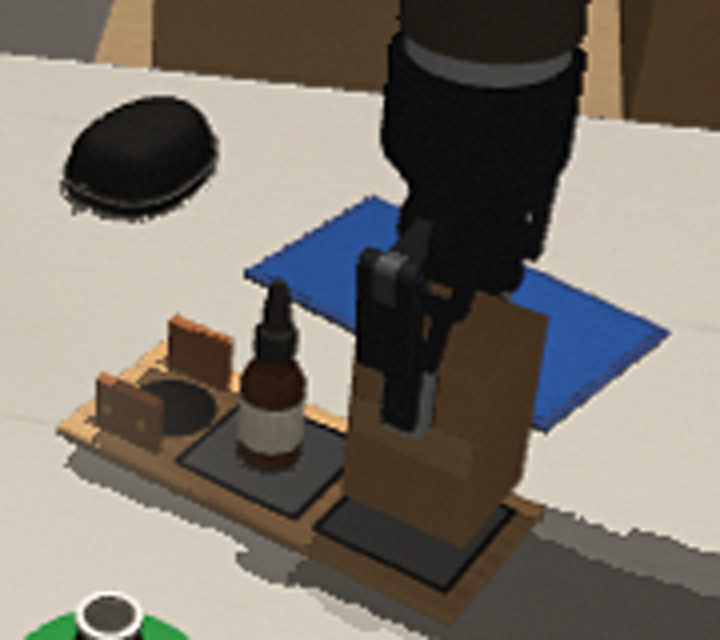

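Call:
arm_command --moves '[0.003,0,0.005,-0.005,-0.004,-0.009,1,0,0,0,0,0,0,1,0.005,0,0,0,0,0,1,0.004,0,0,0,0,0,1,0,0,0,0,0,0,1,0,0,0,0,0,0,1]'

```text
clock: 43.62
eef_pos: [0.433, -0.1304, 0.236]
tool_rot: [-0.389, 0.59, 0.386, 0.592]
ft_force: [-1.0, -0.5, -1.2]
grip_width: 0.0594
```

```bash
python3 -c "
from h import *
go([.4325,-.1295,.0746],v)"
```

```text
t 43.62 grasp pt [ 0.4337 -0.1306  0.081 ] shift [0.0064 0.0008 0.0006] rot [-0.0009  0.0002  0.0048] F [-0.9621 -0.5292 -1.1852] w 0.059416579589732794 j [-0.2923  0.2992 -0.396   0.8707 -0.0003  0.1176]
```

Call:
arm_command --moves '[0.003,0.001,0.001,0,0,0.004,1,0.003,0,0,0,0,0.001,1,0,0,0,0,0,0,1,0,0,0,0,0,0,1]'

```text
clock: 43.95
eef_pos: [0.4326, -0.1288, 0.2296]
tool_rot: [-0.388, 0.591, 0.388, 0.591]
ft_force: [-1.1, -0.9, 2.4]
grip_width: 0.0594
```

```bash
python3 -c "
from h import *
go([.4325,-.1295,.0746],v)"
```

```text
t 43.95 grasp pt [ 0.4325 -0.1287  0.0746] shift [-0.     -0.0002 -0.0007] rot [-0.0005  0.0002 -0.0005] F [-1.102  -0.8576  2.441 ] w 0.05939698134269311 j [-0.2894  0.3087 -0.4032  0.8594  0.0002  0.1201]
```

Contact reads +2.4 N at exactly the expected height. I'll release and retreat.

Call:
arm_command --moves '[0,0,0,0,0,0,-1,0,0,0,0,0,0,-1,0,0,0,0,0,0,-1,0,0,0,0,0,0,-1,0,0,0,0,0,0,-1,0,0,0,0,0,0,-1,-0.008,0,0,0,0,0,-1,-0.02,0,0,0,0,-0.002,-1,-0.03,0,0,0,0,-0.003,-1,-0.03,0,0,0,0,-0.003,-1,-0.03,0,0,0,0,-0.003,-1,-0.03,0,0,0,0,-0.003,-1,0,0,0,0,0,0,-1,0,0,0,0,0,0,-1]'

```text
clock: 45.12
eef_pos: [0.4308, -0.1282, 0.388]
tool_rot: [-0.392, 0.588, 0.384, 0.594]
ft_force: [0.2, 0.9, -0.3]
grip_width: 0.0854
```

```bash
python3 -c "
from h import *
go([.4325,-.1295,.0746],v);c=shot('wrist','w23');np.save('w23.npy',c[1]);shot('side','s23',(320,170,500,290),4.4)
im=cv2.imread('pics/w23.png');cv2.imwrite('pics/w23c.png',cv2.resize(im[100:300,250:520],None,fx=2.9,fy=2.9,interpolation=cv2.INTER_CUBIC))"
```

```text
t 45.12 grasp pt [ 0.4327 -0.1291  0.2331] shift [ 0.1585  0.0001 -0.0005] rot [-0.0007  0.0002  0.014 ] F [ 0.2149  0.8663 -0.3004] w 0.08535858134028669 j [-0.2889  0.1431 -0.1607  1.2531 -0.0015  0.1207]
```

View pics/w23c.png

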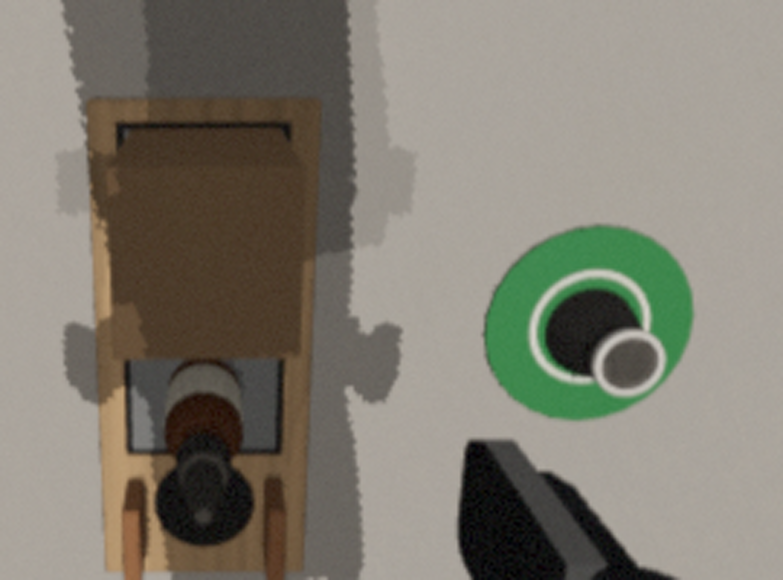

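View pics/s23.png

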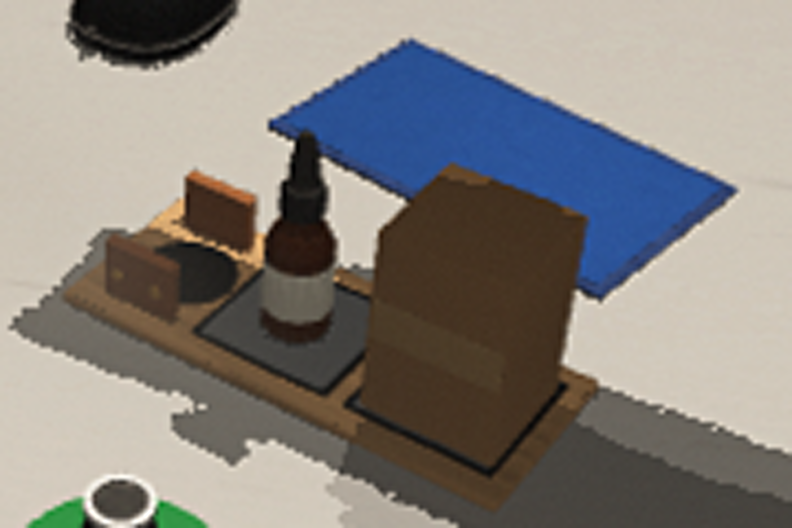

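Both match the start crop: the bottle tip is at the same pixel, (307,136), and the carton is now square with its frame. The loupe is inside the ring. One last full check before handing in.

Run:
```python
from h import *
w=(bot.get_calibration("wrist")["mtx"],np.load('w23.npy'));W=lambda p:uncrop(p,(250,100),2.9)
print("loupe ring top",onz(w,W((629,363)),.043),"pad",onz(w,W((590,325)),.003))
P=[onz(w,W(p),.1) for p in((106,164),(302,166),(299,357),(114,357))];print("carton",np.mean(P,0),P[1]-P[0],np.arctan2(*(P[1]-P[0])[[1,0]])-np.pi/2,RY)
shot('side','s24');o=bot.get_obs();print(o["clock"],o["joint_vel"])
```

```text
loupe ring top [0.5487 0.0016 0.043 ] pad [0.5482 0.0036 0.003 ]
carton [ 0.431  -0.1277  0.1   ] [0.0238 0.0531 0.    ] -0.4203015230612648 -0.409
45.2667 [ 0.0008  0.0187 -0.0232  0.0009  0.0014 -0.0004]
```

View pics/s24.png

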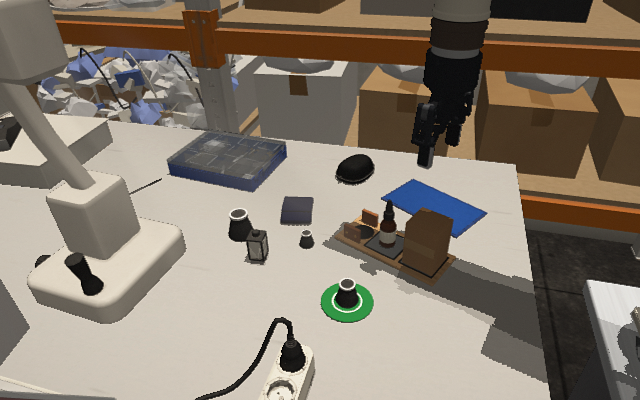

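```bash
python3 -c "
from workcell import bot
print(bot.job_done())"
```

```text
the job is handed in; nothing more can be done
None
```

The job is finished and handed in at about 45 s of the 134 s allowed; handing in gave no verdict.

I stood the carton and then the bottle upright on the blue mat. Next I gripped the middle-sized loupe with the fingers before and behind it and set it on the green pad. Then I put the bottle and the carton back on their own squares, turning the carton about 0.06 rad so it sits square with the rack.

**Last checks, from the wrist and side cameras:**
- **Loupe:** it stands upright inside the white ring, about 2 mm from the pad's centre.
- **Carton:** it stands within about 2 mm of its start and of the square's middle, and within about 0.01 rad of the rack's direction.
- **Bottle:** it shows at the same pixels in the side view as at the start.
- **Pouch, case and viewer:** they look unmoved in the side view; I did not measure them.
- **Gripper:** it is open, well clear of everything and nearly still.

**Readings that disagreed:**
- **Cameras:** the top and side cameras gave heights 3–4 mm low, and their positions differed from the wrist camera's by 2–3 mm.
- **Bottle grip:** the fingers closed to 28 mm on the 31 mm bottle, but it held without slipping.
- **First carton grip:** gripping the carton the first time did not square it up, so I matched its angle on the second grip.

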